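# Unload the heated gluing press

## Task

The glue in the press has cured. Swing the clear guard on the heater box right back so that it stays open, turn the dial beneath it until its nose points at the raised white mark, and only then pull the sliding jaw fully back and stand every glued block upright on its foot in the grey plastic tray, none on top of another. Finish with the empty jaw pushed fully closed and the guard shut over the dial, leaving the bottle, jar and tape roll where they are.

Things in the scene. Friction and masses are not known exactly. Their poses are not given: they have to be found in the camera images.
- press: Gluing press fixed to the bench: base plate 200 x 300 mm, 12 mm thick; fixed jaw on the far (+x) side, 26 mm high above the plate, face at x = 31 mm; sliding jaw on the near side. Origin on the bench under the middle of the row; x across the jaws, away from the robot. Two to four blocks stand on the plate between the jaws, at y about -108, -36, 36, 108 mm, upright part towards the fixed jaw.
- jaw (a joint): Slide of the near jaw, m: 0 = closed, 0.07 = fully back towards the robot (press -x). Needs about 4 N, stays where left. Jaw 280 mm long, 40 mm deep, 34 mm high above the base plate; a steel lip on its face, 22 to 30 mm above the plate (top 42 mm above the bench), reaches 14 mm over the blocks' feet and holds them down until it is drawn back 20 mm or more.
- jaw_post (a point): Middle of the upright round black post, 22 mm in diameter, on top of the sliding jaw at mid-length; this point is 28 mm above the jaw's body and 18 mm below the top of the post. Moves with the jaw; axes as the press.
- guard_bar (a point): Middle of the steel cross bar (10 mm in diameter, 194 mm long, along its own y) at the free edge of the guard; it sticks out 42 mm beyond the guard at each side. Shut, the bar is 108 mm above the bench. Moves with the guard.
- guard (a joint): Hinge angle of the guard, rad: 0 = shut on the box, 1.9 = leaning right back on its stop, where it stays by its own weight (0.2 kg, nearly free hinge). Below about 1.2 it falls shut. The guard is a clear plastic hood 130 mm long, 110 mm wide, 50 mm high over the dial.
- control_hinge (a point): Middle of the guard's hinge line, on the top far edge of the heater box (fixed, grey, 150 x 120 mm, 60 mm high). Axes as the box: z up, y along the hinge, x away from the dial. With the guard shut its bar lies at x = -130, z = +48 mm from here and swings up and over towards +x about this line.
- dial (a joint): Angle of the dial, rad: 0 = its nose with the white line points at the raised white mark on the box, which is on the robot's side of the dial (control box -x); grows clockwise from above; range -0.7 to 1.7, stiff by 0.03 N m, stays where it is left.
- dial_grip (a point): Point on the dial's vertical axis 90 mm above the bench, at the height to grip, 65 mm before the hinge line. The grip is an upright bar 44 mm long, 12 mm wide, 70 to 104 mm above the bench, on a disc of 44 mm; the bar runs along this point's x, which turns with the dial, its nose at -x.
- tray: Loose grey plastic tray, 200 x 180 mm outside, 30 mm high, walls and floor 5 mm, 0.7 kg. Origin at the centre of its underside, z up, x along its 200 mm side. Stands on the bench on the side of the press away from the control box.
- block1_mid (a point): Glued wooden corner block, L-shaped, 58 mm high, about 60 g: foot 60 (x) x 36 (y) x 20 mm, and an upright 24 (x) x 36 (y) mm to full height at the foot's +x end (its middle at x = +18 mm). This point is half-way up (29 mm above the underside), over the middle of the foot; z is up when it stands on its foot. None if absent.
- block2_mid (a point): Glued wooden corner block, L-shaped, 58 mm high, about 60 g: foot 60 (x) x 36 (y) x 20 mm, and an upright 24 (x) x 36 (y) mm to full height at the foot's +x end (its middle at x = +18 mm). This point is half-way up (29 mm above the underside), over the middle of the foot; z is up when it stands on its foot. None if absent.
- block3_mid (a point): Glued wooden corner block, L-shaped, 58 mm high, about 60 g: foot 60 (x) x 36 (y) x 20 mm, and an upright 24 (x) x 36 (y) mm to full height at the foot's +x end (its middle at x = +18 mm). This point is half-way up (29 mm above the underside), over the middle of the foot; z is up when it stands on its foot. None if absent.
- block4_mid (a point): Glued wooden corner block, L-shaped, 58 mm high, about 60 g: foot 60 (x) x 36 (y) x 20 mm, and an upright 24 (x) x 36 (y) mm to full height at the foot's +x end (its middle at x = +18 mm). This point is half-way up (29 mm above the underside), over the middle of the foot; z is up when it stands on its foot. None if absent.
- glue_bottle: Bystander: white glue bottle, 60 mm wide, 165 mm high with blue nozzle; origin under its centre.
- resin_jar: Bystander: white jar, 76 mm wide, 85 mm high; origin under its centre.
- tape_roll: Bystander: roll of paper tape lying flat, 90 mm wide, 25 mm high; origin under its centre.
There are look-alikes about, which are no part of the job. Leave any purple or turquoise look-alike of the part that bears block3_mid alone.

How it is judged:
On the way, in this order (a step that is already met when the one before it is completed fails the run):
1. The guard is swung back and stays open (value of joint guard above 1.6 rad), for 0.3 s.
2. With the guard open, the dial is turned to the mark (value of joint guard above 1.4 rad and value of joint dial between -0.14 and 0.14 rad), for 0.3 s.
3. The jaw is pulled back (value of joint jaw above 0.05 m and value of joint dial between -0.14 and 0.14 rad), for 0.2 s.
4. Every block stands in the tray (x of block1_mid in the frame of tray between -0.09 and 0.09 m and y of block1_mid in the frame of tray between -0.08 and 0.08 m and z of block1_mid in the frame of tray between 0.029 and 0.039 m and angle between each of block1_mid, block2_mid, block3_mid, block4_mid's own z axis and vertical below 0.15 rad and x of block2_mid in the frame of tray between -0.09 and 0.09 m and y of block2_mid in the frame of tray between -0.08 and 0.08 m and z of block2_mid in the frame of tray between 0.029 and 0.039 m and x of block3_mid in the frame of tray between -0.09 and 0.09 m and y of block3_mid in the frame of tray between -0.08 and 0.08 m and z of block3_mid in the frame of tray between 0.029 and 0.039 m and x of block4_mid in the frame of tray between -0.09 and 0.09 m and y of block4_mid in the frame of tray between -0.08 and 0.08 m and z of block4_mid in the frame of tray between 0.029 and 0.039 m), for 0.3 s.
At the end, for the whole second after the job is handed in: Every block present stands upright (within 0.15 rad) on the tray's floor, at rest; the dial is within 0.14 rad of the mark; the jaw is within 6 mm of fully closed; the guard is shut within 0.06 rad (all of step 4 and linear speed of each of block1, block2, block3, block4 below 0.02 m/s and value of joint dial between -0.14 and 0.14 rad and value of joint jaw below 0.006 m and value of joint guard below 0.06 rad); the robot touches nothing.
It fails at once if The glue bottle is moved more than 3 cm (distance of glue_bottle from where it was at the start of the episode above 0.03 m).
It fails at once if The jar is moved more than 3 cm (distance of resin_jar from where it was at the start of the episode above 0.03 m).
It fails at once if The tape roll is moved more than 3 cm (distance of tape_roll from where it was at the start of the episode above 0.03 m).
Of block1, block2, block3, block4 only 2 to 4 are there at a start; the rules pass over those that are not, and their reading is None.
At some moment in a run one of tray may be knocked a few centimetres aside while the robot is not near it.
Once in a run the grip may slacken for a moment while it holds something.
It also fails if it takes over 210 s, if anything falls off the work surface, if the arm or the gripper's body presses on something with over 40 N, if the wrist force passes 120 N, or if a joint passes its speed limit or range.

## Robot

A 6-joint arm with a two-finger parallel gripper is mounted at the origin on the work surface. World frame = base frame: x ahead of the robot, y to its left, z up, the work surface at z = 0. Lengths are in m, angles in rad, forces in N, time in s.
With the tool pointing down it reaches from about 0.35 to 0.975 m from the base axis. Payload 4.9 kg.
Tool frame: the origin (TCP) lies between the finger pads; the fingertips stand 17 mm ahead of it and the grasp point (between the pads) lies 2 mm behind it (manip.nose_length is the distance from the TCP to the fingertips, in m); z points along the fingers, y is the line along which they close (so a half turn about z gives the same grasp; the last joint's range is limited). The gripper opens to 85 mm and grips with 20 to 120 N. Pads are 22 mm wide; open, the fingers measure 114 mm over their backs; the gripper's body (76 mm by 85 mm) begins 54 mm behind the grasp point. The pads swing forward as they close: fully open they stand 13 mm farther back than shut.
Start: joints at [-1.46, 0.053, 1.613, -0, 1.476, -0.119], TCP at [0.142, -0.609, 0.248] pointing down, gripper open.
Joint ranges: [-3.01, 3.01], [-1.01, 2.22], [0.06, 2.58], [-1.02, 4.17], [0.09, 2.62], [-3.14, 3.14]. Speed limits (rad/s): [2.57, 2.57, 3.14, 3.14, 3.14, 3.14].

## Interface

Orientations are given as a unit quaternion [w, x, y, z].
In Python, from plant import manip gives the robot as it stands. The module is installed in compiled form; this text tells all that it offers.
- The arm moves only by the tool apply_moves, never from a script. Its argument "moves" is a list of rows, each a list of 3 entries, a list of its own where there are three numbers: the turn, a rotation vector about the tool's x, y, z in rad, then the shift along the tool's x, y, z in cm, then the closure, from -1 (fully open) to 1 (shut), so that 0 is half open. A call has 1 to 20 rows; each row is the pose to reach, as a shift and turn from the pose commanded when the call began, along the tool's axes at that moment; what a row does not reach only later rows make up. A row lasts 1/10 s, in which the tool goes at most 50 mm and 8.59 degrees, less where a joint would pass 70% of its speed; a pose out of reach is approached as far as the arm can. A call with a gripper value outside its range is refused whole. The fingers move at their own pace and stop on an object; the grip force is fixed at half the most. Time passes only in rows, so rows that repeat a pose let the fingers close. It gives the time, the measured TCP pose, the force, the opening and the grip force at its end, in the units of the state.
- manip.state(): the state, without advancing time (a new reading comes with each control period).
- manip.grab_frame(name): name is "side" or "top" or "wrist"; returns a dict with "image" (420x560x3 uint8, red, green, blue), "K" (3x3 intrinsics, pixels), "rvec" (rotation vector, rad) and "tvec" (3), from world to camera coordinates, as OpenCV has them. Camera axes: x right, y down, z forward; pixel columns grow to the right and rows downward; lengths in m; the calibration is good to about 2 mm. A picture is of the moment at which its call begins. There is no depth.
- manip.job_done(): hands the job in; it is judged then, once.
Trained networks look in a picture, given as the dict that the camera call returned (one of the last four; its "shot" number tells which), for a name from the list of things; names that differ only in an ending like _2 or _b are one class to them, and where a whole thing is asked for, a point or a joint stands for the part that bears it (a point fixed in the world has none). Each returns a list of dicts, best first, with "score" (0 to 1); they miss things now and then, are a little off and sometimes report something else, mostly with a low value. They report only what shows in the picture. A call takes as long as a camera call. They do not tell look-alikes from the thing itself.
- manip.look_for(picture, label): "location" ([x, y, z] in m, in the coordinates of the camera as it stood for that picture, good to about 4 mm: the middle of the surface that is visible of it).
- manip.silhouettes(picture, label): "pixels" (420x560 bool, what is visible of it).
- manip.spot_point(picture, label): "location" ([x, y, z] in m, in the coordinates of the camera as it stood for that picture, good to about 4 mm: a listed point, or the origin of a listed thing).
The state is a dict: "time": time; "joint_pos": joint angles; "joint_vel": joint speeds; "joint_efforts": joint torques, N m; "tool_pos": TCP position; "tool_rot": TCP orientation; "contact_force": force on the tool from outside, world axes, zero at the start; "ft_torque": the same for the moment, N m; "gripper_width": opening from 0.0 (shut) to 1.0 (fully open); "grasp_force": force on a finger pad.
Only numpy, scipy, OpenCV 4.12 (cv2) and the standard library are available. Lean on these libraries where they do the work, as an engineer would, in place of code of your own. Each camera call takes 0.05 s, during which the arm holds its last target. There are 200 camera calls.

## Working session

There is one attempt and no reset: what is moved stays moved. The work goes in short steps, Python scripts to look and compute and a tool call to move; the robot and the scene stay as the last step left them, time stands still between calls to the robot, and variables do not carry over. Pictures are saved under pics/ and viewed, at most 14 in all, crops included, and the job is handed in when it is done.

Besides the shell and the picture viewer there is one more tool, called after "Call:" by a JSON object that holds its "api" and its "payload". apply_moves: Moves the arm, as the interface text tells. Its arguments: {"type":"object","properties":{"moves":{"type":"array"}},"required":["moves"]}

```bash
mkdir -p pics; cat > h.py <<'E'
import numpy as np, cv2
from scipy.spatial.transform import Rotation as R
from plant import manip
def w(pic,p):
    M=cv2.Rodrigues(np.array(pic["rvec"],float))[0]
    return M.T@(np.array(p)-np.array(pic["tvec"]).ravel())
def px(pic,P):
    return cv2.projectPoints(np.array([P],float),np.array(pic["rvec"],float),np.array(pic["tvec"],float),np.array(pic["K"]),None)[0].ravel()
def ray(pic,u,v,z):
    M=cv2.Rodrigues(np.array(pic["rvec"],float))[0]; c=-M.T@np.array(pic["tvec"]).ravel()
    d=M.T@np.linalg.inv(pic["K"])@np.array([u,v,1.]); return c+d*(z-c[2])/d[2]
def save(pic,n,crop=None,s=1):
    im=pic["image"][:,:,::-1]
    if crop: im=im[crop[1]:crop[3],crop[0]:crop[2]]
    cv2.imwrite("pics/"+n,cv2.resize(im,None,fx=s,fy=s,interpolation=cv2.INTER_CUBIC))
def tcp():
    s=manip.state(); q=s["tool_rot"]; return np.array(s["tool_pos"]),R.from_quat([q[1],q[2],q[3],q[0]])
def pts(pic,names,f="spot_point",k=3):
    for n in names:
        for d in getattr(manip,f)(pic,n)[:k]:
            P=w(pic,d["location"]); print(n,round(d["score"],2),P.round(3),px(pic,P).round())
E
python3 - <<'E'
from h import *
N=["jaw_post","guard_bar","control_hinge","dial_grip","tray","block1_mid","glue_bottle","resin_jar","tape_roll","press"]
for c in ("top","side"):
    p=manip.grab_frame(c); save(p,c+"0.png"); print(c); pts(p,N,k=6)
print(manip.state())
P,r=tcp(); print(r.as_matrix().round(3))
E
```

```text
top
jaw_post 0.76 [ 0.564 -0.036  0.073] [308. 216.]
jaw_post 0.17 [ 0.614 -0.06   0.04 ] [317. 197.]
guard_bar 0.72 [ 0.411 -0.326  0.103] [444. 284.]
control_hinge 0.56 [ 0.539 -0.32   0.063] [432. 227.]
tray 0.69 [ 0.5    0.334 -0.003] [156. 246.]
block1_mid 0.95 [ 0.624 -0.13   0.04 ] [346. 193.]
glue_bottle 0.92 [ 0.762  0.088 -0.003] [257. 142.]
resin_jar 0.56 [ 0.741 -0.101 -0.   ] [331. 150.]
tape_roll 0.83 [ 0.697  0.289 -0.005] [177. 168.]
press 0.76 [ 0.612 -0.026 -0.002] [302. 201.]
side
jaw_post 0.62 [ 0.541 -0.312  0.063] [349. 161.]
control_hinge 0.69 [ 0.763  0.09  -0.005] [213. 237.]
control_hinge 0.62 [ 0.54  -0.313  0.061] [349. 161.]
block1_mid 0.86 [ 0.624 -0.127  0.039] [295. 194.]
glue_bottle 0.56 [ 0.763  0.087 -0.004] [213. 236.]
resin_jar 0.6 [ 0.738 -0.102  0.   ] [257. 195.]
tape_roll 0.65 [ 0.701  0.287 -0.002] [185. 303.]
tape_roll 0.59 [ 0.412 -0.321  0.108] [394. 162.]
press 0.86 [ 0.616 -0.024 -0.001] [279. 229.]
press 0.46 [0.499 0.336 0.002] [245. 363.]
press 0.23 [ 0.763  0.09  -0.007] [213. 238.]
{'time': 1.1, 'joint_pos': array([-1.46000680e+00,  5.27102317e-02,  1.61290133e+00,  5.94838202e-07,
        1.47597083e+00, -1.19003645e-01]), 'joint_vel': array([-1.55461114e-03,  1.41703436e-03,  4.55800100e-04, -6.85064218e-04,
        2.69707668e-05,  1.09526278e-03]), 'joint_efforts': array([ 1.72451906e-03, -3.93690705e+01, -3.70468175e+01, -4.45930448e-05,
        5.59100827e-04, -1.58695235e-05]), 'tool_pos': array([ 0.14235715, -0.60855985,  0.24829643]), 'tool_rot': array([5.13084435e-06, 9.93406649e-01, 1.14643929e-01, 2.75012765e-07]), 'contact_force': array([-0.00861678,  0.29976544, -0.28794386]), 'ft_torque': array([ 0.00328136,  0.00019982, -0.02553017]), 'grasp_force': 0.0, 'gripper_width': 1.0005928976742822}
[[ 0.974  0.228  0.   ]
 [ 0.228 -0.974 -0.   ]
 [-0.     0.    -1.   ]]
```

View pics/top0.png

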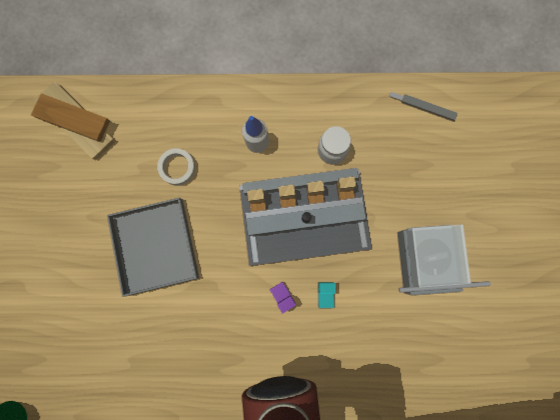

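View pics/side0.png

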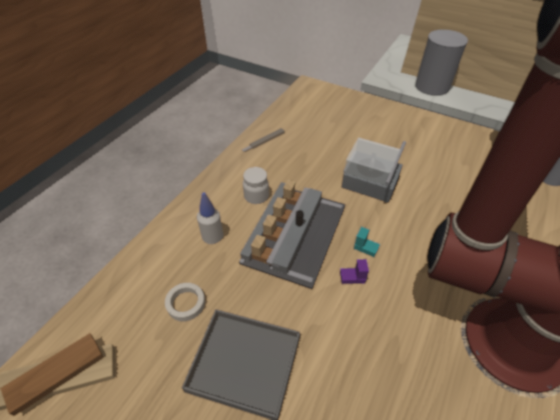

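Top view: the press with four wooden blocks sits at (257..347, 190–200), its post at (307,217). The box with its bar spans (400..489, 287), and the tray is at (156,246). Purple (283,297) and turquoise (327,295) L-blocks lie outside the press. They are the look-alikes; the wooden ones between the jaws are the ones meant. First I'll go above the outer end of the bar.

Call:
{"api": "apply_moves", "payload": {"moves": [[[0, 0, -0.14], [3, -1.3, 0.3], -1], [[0, 0, -0.28], [6, -2.6, 0.6], -1], [[0, 0, -0.42], [9, -4, 1], -1], [[0, 0, -0.56], [12, -5.3, 1], -1], [[0, 0, -0.7], [15, -6.6, 1], -1], [[0, 0, -0.84], [18, -8, 1], -1], [[0, 0, -0.98], [21, -9.3, 1], -1], [[0, 0, -1.12], [24, -10.6, 1], -1], [[0, 0, -1.26], [27, -12, 1], -1], [[0, 0, -1.395], [30, -13.3, 1], -1], [[0, 0, -1.395], [31.3, -13.8, 1], -1], [[0, 0, -1.395], [31.3, -13.8, 1], -1], [[0, 0, -1.395], [31.3, -13.8, 1], -1]]}}

```text
time: 2.4
tool_pos: [0.4153, -0.4033, 0.2383]
tool_rot: [-0.0, 0.688, 0.725, -0.0]
contact_force: [0.3, -1.0, -0.6]
gripper_width: 1.0
grasp_force: 0.0
```

```bash
python3 - <<'E'
from h import *
P,r=tcp(); print(P.round(4),r.as_matrix().round(3).tolist())
for c in ("wrist","top"):
    p=manip.grab_frame(c); print(c); pts(p,["guard_bar","control_hinge","dial_grip"])
    if c=="wrist": save(p,"w1.png")
    else:
        for n in("tray","press","guard_bar"):
            for d in manip.silhouettes(p,n)[:1]:
                q=cv2.minAreaRect(cv2.findNonZero(d["pixels"].astype(np.uint8)))
                z={"tray":.03,"press":.02,"guard_bar":.1}[n]
                b=np.array([ray(p,*x,z)[:2] for x in cv2.boxPoints(q)]); e=b[1]-b[0]; f=b[2]-b[1]
                print(n,d["score"],b.mean(0).round(3),np.linalg.norm(e).round(3),np.arctan2(e[1],e[0]).round(3),np.linalg.norm(f).round(3),np.arctan2(f[1],f[0]).round(3))
E
```

```text
[ 0.4153 -0.4033  0.2383] [[-0.053, 0.999, -0.001], [0.999, 0.053, -0.0], [-0.0, -0.001, -1.0]]
wrist
guard_bar 0.92 [ 0.405 -0.326  0.106] [270. 121.]
top
guard_bar 0.71 [ 0.407 -0.325  0.106] [444. 286.]
control_hinge 0.59 [ 0.537 -0.317  0.061] [430. 228.]
control_hinge 0.53 [ 0.744 -0.102 -0.003] [332. 149.]
tray 0.9 [0.499 0.334] 0.19 -1.358 0.203 -2.901
press 0.86 [ 0.572 -0.03 ] 0.305 -1.43 0.206 -3.03
guard_bar 0.27 [0.606 0.012] 0.035 -1.474 0.049 -3.049
```

View pics/w1.png

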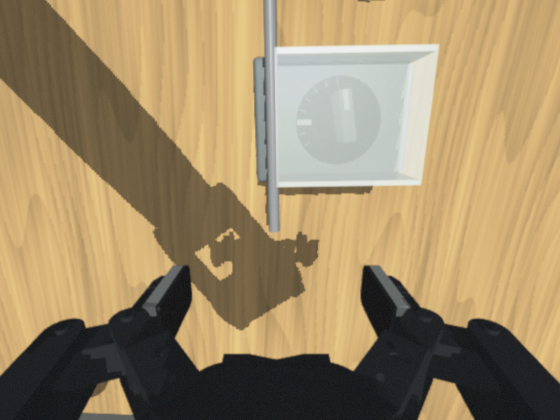

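Wrist view: the bar runs from (269,0) to (274,231). The mark is at (304,122), and the dial nose with its line at (345,98) points to +y, so the dial is near +1.5 rad.

```bash
python3 - <<'E'
from h import *
p=manip.grab_frame("wrist")
for u,v,z in [(269.5,5,.108),(272,121,.108),(275,231,.108),(278,48,.108),(278,185,.108),(436,46,.108),(420,184,.108),(304,122,.06),(340,120,.07)]: print(u,v,ray(p,u,v,z).round(4))
E
```

```text
269.5 5 [ 0.4013 -0.2417  0.108 ]
272 121 [ 0.4072 -0.3249  0.108 ]
275 231 [ 0.4147 -0.4227  0.108 ]
278 48 [ 0.4092 -0.2703  0.108 ]
278 185 [ 0.4151 -0.3789  0.108 ]
436 46 [ 0.5326 -0.2625  0.108 ]
420 184 [ 0.5416 -0.3714  0.108 ]
304 122 [ 0.4384 -0.3233  0.06  ]
340 120 [ 0.4719 -0.3199  0.07  ]
```

Call:
{"api": "apply_moves", "payload": {"moves": [[[0, 0, -0.02], [0, -0.2, 3], -0.6], [[0, 0, -0.02], [0, -0.2, 6], -0.6], [[0, 0, -0.02], [0, -0.2, 9], -0.6], [[0, 0, -0.02], [0, -0.2, 11], -0.6], [[0, 0, -0.02], [0, -0.2, 12.5], -0.6], [[0, 0, -0.02], [0, -0.2, 13.2], -0.6], [[0, 0, -0.02], [0, -0.2, 13.2], -0.4], [[0, 0, -0.02], [0, -0.2, 13.2], 0], [[0, 0, -0.02], [0, -0.2, 13.2], 0.5], [[0, 0, -0.02], [0, -0.2, 13.2], 1], [[0, 0, -0.02], [0, -0.2, 13.2], 1], [[0, 0, -0.02], [0, -0.2, 13.2], 1], [[0, 0, -0.02], [0, -0.2, 13.2], 1], [[0, 0, -0.02], [0, -0.2, 13.2], 1], [[0, 0, -0.02], [0, -0.2, 13.2], 1]]}}

```text
time: 4.5
tool_pos: [0.4132, -0.4036, 0.1075]
tool_rot: [-0.0, 0.68, 0.733, -0.001]
contact_force: [-5.3, 0.4, 5.1]
gripper_width: 0.094
grasp_force: 58.6
```

Call:
{"api": "apply_moves", "payload": {"moves": [[[0, 0, 0], [0, 0.2, -0.6], 1], [[0, 0, 0], [0, 0.5, -1.3], 1], [[0, 0, 0], [0, 1.2, -2.5], 1], [[0, 0, 0], [0, 2.0, -3.6], 1], [[0, 0, 0], [0, 2.9, -4.7], 1], [[0, 0, 0], [0, 3.9, -5.6], 1], [[0, 0, 0], [0, 5.0, -6.5], 1], [[0, 0, 0], [0, 6.1, -7.2], 1], [[0, 0, 0], [0, 7.4, -7.9], 1], [[0, 0, 0], [0, 8.7, -8.4], 1], [[0, 0, 0], [0, 10.0, -8.7], 1], [[0, 0, 0], [0, 11.4, -9.0], 1], [[0, 0, 0], [0, 12.8, -9.1], 1], [[0, 0, 0], [0, 14.1, -9.0], 1], [[0, 0, 0], [0, 15.5, -8.8], 1], [[0, 0, 0], [0, 16.9, -8.5], 1], [[0, 0, 0], [0, 18.2, -8.1], 1], [[0, 0, 0], [0, 19.4, -7.5], 1], [[0, 0, 0], [0, 20.6, -6.8], 1], [[0, 0, 0], [0, 20.6, -6.8], 1]]}}

```text
time: 6.5
tool_pos: [0.6212, -0.3888, 0.1734]
tool_rot: [0.002, 0.68, 0.733, -0.0]
contact_force: [0.7, -6.8, 1.5]
gripper_width: 0.088
grasp_force: 64.3
```

Call:
{"api": "apply_moves", "payload": {"moves": [[[0, 0, 0], [0, 0.7, 0.4], 1], [[0, 0, 0], [0, 0.7, 0.4], 1], [[0, 0, 0], [0, 0.7, 0.4], -1], [[0, 0, 0], [0, 0.7, 0.4], -1], [[0, 0, 0], [0, 0.7, 0.4], -1], [[0, 0, 0], [0, 0.7, 0.4], -1], [[0, 0, 0], [0, 0.7, 0.4], -1], [[0, 0, 0], [0, 0.7, -2], -1], [[0, 0, 0], [0, 0.7, -5], -1], [[0, 0, 0], [0, 0.7, -9], -1], [[0, 0, 0], [0, -4, -9], -1], [[0, 0, 0], [0, -9, -9], -1], [[0, 0, 0], [0, -14, -9], -1], [[0, 0, 0], [2, -19, -9], -1], [[0, 0, 0], [4, -21, -8], -1], [[0, 0, 0], [4, -21, -8], -1], [[0, 0, 0], [4, -21, -8], -1]]}}

```text
time: 8.2
tool_pos: [0.4066, -0.3632, 0.2544]
tool_rot: [0.0, 0.681, 0.733, 0.0]
contact_force: [0.2, -0.6, 0.7]
gripper_width: 1.002
grasp_force: 0.0
```

```bash
python3 - <<'E'
from h import *
P,r=tcp(); print(P.round(4))
for c in ("wrist","top"):
    p=manip.grab_frame(c); print(c); pts(p,["guard_bar","control_hinge","dial_grip"]); print(p["shot"])
    save(p,c+"2.png") if c=="wrist" else 0
E
```

```text
[ 0.4066 -0.3632  0.2544]
wrist
control_hinge 0.88 [ 0.535 -0.317  0.055] [396. 162.]
dial_grip 0.63 [ 0.471 -0.323  0.09 ] [345. 168.]
6
top
guard_bar 0.79 [ 0.626 -0.312  0.164] [442. 181.]
guard_bar 0.61 [ 0.763  0.088 -0.002] [257. 142.]
guard_bar 0.52 [ 0.624 -0.131  0.039] [347. 193.]
control_hinge 0.62 [ 0.538 -0.32   0.064] [432. 228.]
dial_grip 0.64 [ 0.471 -0.32   0.091] [438. 256.]
7
```

View pics/wrist2.png

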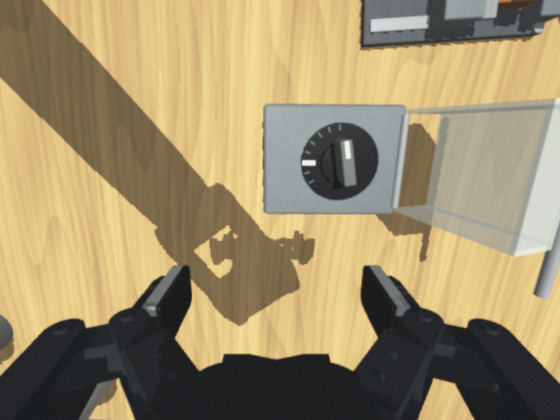

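The guard is open. The dial bar runs from (346,140), the nose with the white line, to (350,185), and the mark is at (308,162). The dial is therefore at about +1.48 rad and needs about 1.48 rad counter-clockwise.

Call:
{"api": "apply_moves", "payload": {"moves": [[[0, 0, -0.085], [2, 3.5, 3], -0.5], [[0, 0, -0.085], [3.7, 6.7, 6], -0.5], [[0, 0, -0.085], [3.7, 6.7, 9.5], -0.5], [[0, 0, -0.085], [3.7, 6.7, 12.5], -0.5], [[0, 0, -0.085], [3.7, 6.7, 14.5], -0.5], [[0, 0, -0.085], [3.7, 6.7, 15.7], -0.5], [[0, 0, -0.085], [3.7, 6.7, 16.2], -0.5], [[0, 0, -0.085], [3.7, 6.7, 16.2], 0], [[0, 0, -0.085], [3.7, 6.7, 16.2], 0.4], [[0, 0, -0.085], [3.7, 6.7, 16.2], 1], [[0, 0, -0.085], [3.7, 6.7, 16.2], 1], [[0, 0, -0.085], [3.7, 6.7, 16.2], 1], [[0, 0, -0.085], [3.7, 6.7, 16.2], 1], [[0, 0, -0.085], [3.7, 6.7, 16.2], 1]]}}

```text
time: 10.0
tool_pos: [0.4726, -0.3225, 0.0941]
tool_rot: [0.003, 0.649, 0.761, 0.0]
contact_force: [4.4, -0.6, 0.1]
gripper_width: 0.129
grasp_force: 61.0
```

Call:
{"api": "apply_moves", "payload": {"moves": [[[0, 0, -0.12], [0, 0, 0], 1], [[0, 0, -0.24], [0, 0, 0], 1], [[0, 0, -0.36], [0, 0, 0], 1], [[0, 0, -0.48], [0, 0, 0], 1], [[0, 0, -0.6], [0, 0, 0], 1], [[0, 0, -0.72], [0, 0, 0], 1], [[0, 0, -0.84], [0, 0, 0], 1], [[0, 0, -0.96], [0, 0, 0], 1], [[0, 0, -1.08], [0, 0, 0], 1], [[0, 0, -1.2], [0, 0, 0], 1], [[0, 0, -1.32], [0, 0, 0], 1], [[0, 0, -1.42], [0, 0, 0], 1], [[0, 0, -1.48], [0, 0, 0], 1], [[0, 0, -1.48], [0, 0, 0], 1], [[0, 0, -1.48], [0, 0, 0], 1]]}}

```text
time: 11.5
tool_pos: [0.4741, -0.3208, 0.0941]
tool_rot: [0.004, -0.034, 0.999, 0.0]
contact_force: [9.7, 4.5, 0.5]
gripper_width: 0.131
grasp_force: 62.6
```

Release, rise straight up, back off a little towards the robot, and look.

Call:
{"api": "apply_moves", "payload": {"moves": [[[0, 0, 0], [0, 0, 0], 0], [[0, 0, 0], [0, 0, 0], -0.5], [[0, 0, 0], [0, 0, 0], -0.5], [[0, 0, 0], [0, 0, 0], -0.5], [[0, 0, 0], [0, 0, -2], -0.5], [[0, 0, 0], [0, 0, -5], -0.5], [[0, 0, 0], [0, 0, -9], -0.5], [[0, 0, 0], [0, 0, -13], -0.5], [[0, 0, 0], [0, 0, -16], -0.5], [[0, 0, 0], [0, 0, -18], -0.5], [[0, 0, 0], [0, 0, -18], -0.5], [[0, 0, 0], [0, 0, -18], -0.5]]}}

```text
time: 12.7
tool_pos: [0.4706, -0.3216, 0.2717]
tool_rot: [-0.0, -0.034, 0.999, 0.0]
contact_force: [-0.1, -0.3, -1.3]
gripper_width: 0.749
grasp_force: 0.0
```

```bash
python3 - <<'E'
from h import *
P,r=tcp(); print(P.round(4),r.as_matrix()[:,0].round(3))
p=manip.grab_frame("wrist"); pts(p,["control_hinge","dial_grip"]); save(p,"w3.png")
p=manip.grab_frame("top"); pts(p,["jaw_post","press","block1_mid","tray","guard_bar"],k=5)
for d in manip.silhouettes(p,"block1_mid"):
    ys,xs=np.nonzero(d["pixels"]); print(d["score"],xs.mean().round(),ys.mean().round(),len(xs))
E
```

```text
[ 0.4706 -0.3216  0.2717] [-0.998 -0.068  0.   ]
control_hinge 0.63 [ 0.537 -0.315  0.057] [278. 244.]
control_hinge 0.34 [ 0.564 -0.033  0.07 ] [499. 282.]
dial_grip 0.61 [ 0.472 -0.325  0.088] [273. 200.]
jaw_post 0.78 [ 0.565 -0.033  0.073] [306. 216.]
press 0.7 [ 0.615 -0.027 -0.001] [302. 200.]
block1_mid 0.68 [ 0.702  0.287 -0.004] [178. 166.]
block1_mid 0.58 [ 0.625 -0.131  0.039] [347. 192.]
tray 0.66 [ 0.503  0.334 -0.004] [156. 245.]
guard_bar 0.75 [ 0.626 -0.31   0.165] [442. 181.]
guard_bar 0.42 [ 0.499  0.337 -0.001] [155. 247.]
0.38 439.0 197.0 2473
0.36 176.0 167.0 747
```

View pics/w3.png

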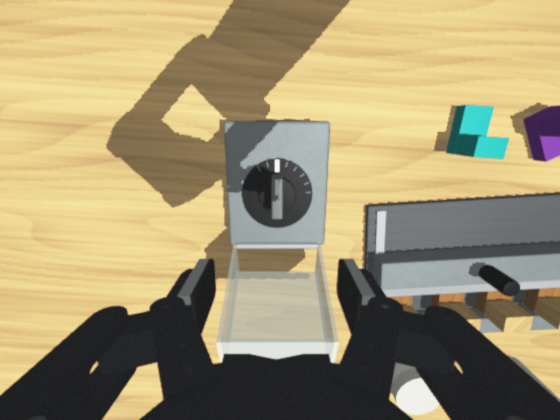

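The dial bar at (277,178–220) is in line with the mark at (277,165). Next is the jaw post.

Call:
{"api": "apply_moves", "payload": {"moves": [[[0, 0, -0.06], [-2, 4.5, 0], -0.3], [[0, 0, -0.06], [-4, 9, 0], -0.3], [[0, 0, -0.06], [-5.5, 13.5, 0], -0.3], [[0, 0, -0.06], [-7.3, 18, 2], -0.3], [[0, 0, -0.06], [-9, 22.5, 4], -0.3], [[0, 0, -0.06], [-11.3, 28.1, 7], -0.3], [[0, 0, -0.06], [-11.3, 28.1, 10], -0.3], [[0, 0, -0.06], [-11.3, 28.1, 13], -0.3], [[0, 0, -0.06], [-11.3, 28.1, 16], -0.3], [[0, 0, -0.06], [-11.3, 28.1, 18], -0.3], [[0, 0, -0.06], [-11.3, 28.1, 19], -0.3], [[0, 0, -0.06], [-11.3, 28.1, 19.5], -0.3], [[0, 0, -0.06], [-11.3, 28.1, 19.5], 0], [[0, 0, -0.06], [-11.3, 28.1, 19.5], 0.5], [[0, 0, -0.06], [-11.3, 28.1, 19.5], 1], [[0, 0, -0.06], [-11.3, 28.1, 19.5], 1], [[0, 0, -0.06], [-11.3, 28.1, 19.5], 1], [[0, 0, -0.06], [-11.3, 28.1, 19.5], 1], [[0, 0, -0.06], [-11.3, 28.1, 19.5], 1]]}}

```text
time: 15.1
tool_pos: [0.5653, -0.0326, 0.0792]
tool_rot: [0.001, -0.064, 0.998, 0.001]
contact_force: [-0.1, 4.4, 5.0]
gripper_width: 0.236
grasp_force: 59.0
```

Call:
{"api": "apply_moves", "payload": {"moves": [[[0, 0, 0], [0.5, 0, 0], 1], [[0, 0, 0], [1, 0, 0], 1], [[0, 0, 0], [1.5, 0, 0], 1], [[0, 0, 0], [2, 0, 0], 1], [[0, 0, 0], [2.6, 0, 0], 1], [[0, 0, 0], [3.2, 0, 0], 1], [[0, 0, 0], [3.8, 0, 0], 1], [[0, 0, 0], [4.4, 0, 0], 1], [[0, 0, 0], [5, 0, 0], 1], [[0, 0, 0], [5.6, 0, 0], 1], [[0, 0, 0], [6.2, 0, 0], 1], [[0, 0, 0], [6.6, 0, 0], 1], [[0, 0, 0], [6.9, 0, 0], 1], [[0, 0, 0], [6.9, 0, 0], 1], [[0, 0, 0], [6.9, 0, 0], 1], [[0, 0, 0], [6.9, 0, 0], 1]]}}

```text
time: 16.7
tool_pos: [0.4974, -0.0416, 0.0792]
tool_rot: [0.002, -0.064, 0.998, 0.001]
contact_force: [0.2, 5.0, 3.2]
gripper_width: 0.245
grasp_force: 59.7
```

Call:
{"api": "apply_moves", "payload": {"moves": [[[0, 0, 0], [0, 0, 0], 0.3], [[0, 0, 0], [0, 0, 0], -0.4], [[0, 0, 0], [0, 0, 0], -0.4], [[0, 0, 0], [0, 0, 0], -0.4], [[0, 0, 0], [0, 0, -2], -0.4], [[0, 0, 0], [0, 0, -5], -0.4], [[0, 0, 0], [0, 0, -9], -0.4], [[0, 0, 0], [-3, 0, -13], -0.4], [[0, 0, 0], [-7, 0, -17], -0.4], [[0, 0, 0], [-10, 0, -20], -0.4], [[0, 0, 0], [-12, 0, -23], -0.4], [[0, 0, 0], [-12, 0, -23], -0.4], [[0, 0, 0], [-12, 0, -23], -0.4]]}}

```text
time: 18.0
tool_pos: [0.6153, -0.0271, 0.3076]
tool_rot: [0.0, -0.064, 0.998, -0.0]
contact_force: [-0.0, 0.2, -0.7]
gripper_width: 0.698
grasp_force: 0.0
```

```bash
python3 - <<'E'
from h import *
P,r=tcp(); print(P.round(4),r.as_matrix()[:,0].round(3))
for c in("wrist","top","side"):
    p=manip.grab_frame(c); print(c)
    pts(p,["block1_mid","block2_mid","jaw_post","press"],k=6)
    if c=="wrist":
        save(p,"w4.png")
        for d in manip.silhouettes(p,"block1_mid"):
            ys,xs=np.nonzero(d["pixels"]); print(d["score"],xs.mean().round(),ys.mean().round(),len(xs))
E
```

```text
[ 0.6153 -0.0271  0.3076] [-0.992 -0.128 -0.001]
wrist
block1_mid 0.91 [ 0.633 -0.133  0.043] [198. 188.]
block1_mid 0.37 [ 0.74  -0.101  0.   ] [221. 249.]
block2_mid 0.94 [ 0.614 -0.057  0.04 ] [255. 181.]
block2_mid 0.63 [ 0.495 -0.038  0.075] [280.  85.]
jaw_post 0.71 [ 0.493 -0.041  0.072] [278.  83.]
press 0.61 [ 0.612 -0.025  0.001] [278. 177.]
0.95 200.0 185.0 1536
0.68 45.0 145.0 6697
top
block1_mid 0.58 [0.614 0.009 0.042] [288. 197.]
block1_mid 0.55 [ 0.627 -0.13   0.04 ] [346. 192.]
block2_mid 0.74 [ 0.617 -0.059  0.039] [317. 196.]
block2_mid 0.27 [ 0.539 -0.32   0.062] [431. 227.]
press 0.73 [ 0.615 -0.026  0.   ] [302. 199.]
press 0.71 [ 0.701  0.287 -0.003] [178. 167.]
press 0.66 [ 0.617 -0.061  0.04 ] [317. 196.]
side
block1_mid 0.59 [ 0.624 -0.125  0.038] [295. 195.]
block1_mid 0.35 [ 0.763  0.087 -0.004] [213. 236.]
block2_mid 0.78 [ 0.619 -0.057  0.042] [285. 210.]
jaw_post 0.88 [ 0.493 -0.04   0.072] [325. 225.]
jaw_post 0.17 [ 0.617 -0.056  0.043] [285. 211.]
press 0.92 [ 0.615 -0.023 -0.001] [280. 229.]
press 0.48 [0.502 0.336 0.   ] [243. 362.]
```

View pics/w4.png

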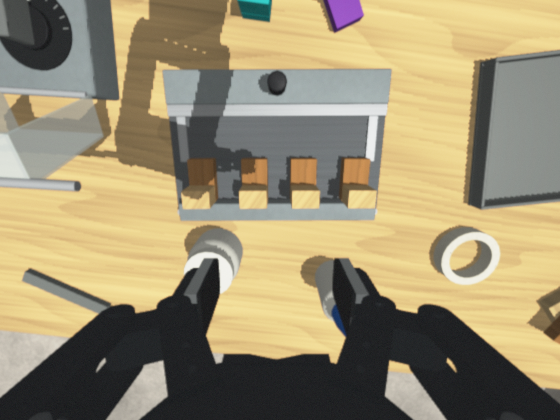

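Wrist view: the jaw is fully back with its post at (277,82). Four wooden blocks stand with upright tops at about (199,197), (253,197), (305,197) and (360,197). The tray is at right; the jar and bottle are behind the fixed jaw.

```bash
python3 - <<'E'
from h import *
p=manip.grab_frame("wrist")
h=cv2.cvtColor(p["image"],cv2.COLOR_RGB2HSV); sub=h[180:215,175:385]; print(p["image"][197,[199,253,305,360]].tolist(),p["image"][170,[200,255,303,355]].tolist())
v=h[:,:,2]; m=np.zeros(v.shape,np.uint8); m[178:214,175:382]=((h[178:214,175:382,1]>70)&(v[178:214,175:382]>165))
n,_,st,c=cv2.connectedComponentsWithStats(m)
for s,k in zip(st[1:],c[1:]):
    if s[4]>150:
        q=cv2.minAreaRect(cv2.findNonZero((_==list(map(tuple,c)).index(tuple(k))).astype(np.uint8)))
        print(s.tolist(),k.round(1),ray(p,*k,.07).round(4),q)
for u,v in [(180,219),(376,220),(164,106),(390,106)]: print(ray(p,u,v,.038).round(4))
E
```

```text
[[133, 112, 78], [242, 223, 156], [243, 224, 156], [243, 224, 156]] [[99, 73, 48], [157, 112, 67], [192, 137, 82], [199, 143, 88]]
[348, 178, 34, 36, 670] [366.  198.9] [0.6135 0.0892 0.07  ] ((364.5, 195.5), (35.0, 33.0), 90.0)
[239, 191, 28, 19, 510] [252.4 199.8] [ 0.6331 -0.0556  0.07  ] ((252.5, 200.0), (18.0, 27.0), 90.0)
[291, 191, 29, 18, 496] [305.4 199.4] [0.624 0.012 0.07 ] ((305.0, 199.5), (17.0, 28.0), 90.0)
[181, 192, 29, 18, 380] [195.5 202.4] [ 0.6458 -0.128   0.07  ] ((195.0, 200.5), (17.0, 28.0), 90.0)
[ 0.6824 -0.1569  0.038 ]
[0.6485 0.1211 0.038 ]
[ 0.5329 -0.1819  0.038 ]
[0.4965 0.1044 0.038 ]
```

Candidates for block: wooden L's at (199,190), (253,185), (305,185) and (360,185) between the jaws, purple at (342,10), turquoise at (255,8). Only the wooden ones stand in the press, with their uprights to the fixed jaw. Confirming with a crop.

```bash
python3 - <<'E'
from h import *
p=manip.grab_frame("wrist"); save(p,"w5.png",(165,60,395,230),3)
E
```

```text
(no output)
```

View pics/w5.png

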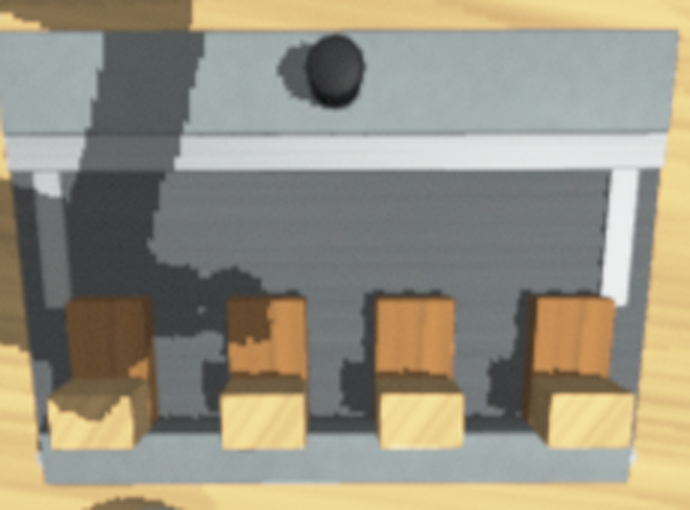

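Call:
{"api": "apply_moves", "payload": {"moves": [[[0, 0, 0], [-0.5, 4, 2], -0.3], [[0, 0, 0], [-1, 8, 5], -0.3], [[0, 0, 0], [-1.6, 11, 9], -0.3], [[0, 0, 0], [-1.6, 11, 13], -0.3], [[0, 0, 0], [-1.6, 11, 17], -0.3], [[0, 0, 0], [-1.6, 11, 20], -0.3], [[0, 0, 0], [-1.6, 11, 22], -0.3], [[0, 0, 0], [-1.6, 11, 23.5], -0.3], [[0, 0, 0], [-1.6, 11, 24.7], -0.3], [[0, 0, 0], [-1.6, 11, 24.7], -0.1], [[0, 0, 0], [-1.6, 11, 24.7], 0.1], [[0, 0, 0], [-1.6, 11, 24.7], 0.5], [[0, 0, 0], [-1.6, 11, 24.7], 1], [[0, 0, 0], [-1.6, 11, 24.7], 1], [[0, 0, 0], [-1.6, 11, 24.7], 1], [[0, 0, 0], [-1.6, 11, 24.7], 1]]}}

```text
time: 20.5
tool_pos: [0.6178, 0.0842, 0.0617]
tool_rot: [0.001, -0.064, 0.998, -0.0]
contact_force: [-1.0, -0.6, 5.1]
gripper_width: 0.41
grasp_force: 62.2
```

Crop: all four are wooden L blocks, feet towards the sliding jaw and uprights at the fixed jaw. I'll lift and measure the tray.

Call:
{"api": "apply_moves", "payload": {"moves": [[[0, 0, 0], [0.2, 0, -1], 1], [[0, 0, 0], [0.5, 0, -3], 1], [[0, 0, 0], [1, 0, -6], 1], [[0, 0, 0], [1.5, 0, -9], 1], [[0, 0, 0], [2, 0, -12], 1], [[0, 0, 0], [2, 0, -14], 1], [[0, 0, 0], [2, 0, -14], 1]]}}

```text
time: 21.2
tool_pos: [0.5985, 0.0816, 0.2044]
tool_rot: [0.003, -0.064, 0.998, -0.0]
contact_force: [0.4, 1.2, -0.4]
gripper_width: 0.41
grasp_force: 61.4
```

```bash
cat >> h.py <<'E'
def tray(verbose=True):
    "fit tray pose (x,y,yaw) to its top-view silhouette: outer box hull projected"
    from scipy.optimize import minimize
    p=manip.grab_frame("top"); 
    L=[d for d in manip.silhouettes(p,"tray") if d["score"]>.4 and ray(p,*np.argwhere(d["pixels"]).mean(0)[::-1],.0)[1]>.2]
    if verbose: pts(p,["tray"],k=1)
    if not L: print("no tray"); return None
    m=L[0]["pixels"].astype(np.uint8)
    def mask(t):
        c,s=np.cos(t[2]),np.sin(t[2])
        P=np.array([[t[0]+c*a-s*b,t[1]+s*a+c*b,z] for a in(-.1,.1) for b in(-.09,.09) for z in(0,.03)])
        q=cv2.projectPoints(P,np.array(p["rvec"],float),np.array(p["tvec"],float),np.array(p["K"]),None)[0]
        g=np.zeros((420*4,560*4),np.uint8); cv2.fillConvexPoly(g,cv2.convexHull((q.reshape(-1,2)*4).astype(np.int32)),1)
        return cv2.resize(g*255,(560,420),interpolation=cv2.INTER_AREA)/255.
    best=min((minimize(lambda t:np.abs(mask(t)-m).sum(),[.5,.335,y0],method="Nelder-Mead",options=dict(initial_simplex=[[.5,.335,y0],[.52,.335,y0],[.5,.355,y0],[.5,.335,y0+.15]],xatol=2e-4,fatol=1)) for y0 in(0.05,.2)),key=lambda r:r.fun)
    print("tray",best.x.round(4),"resid",best.fun.round(),"area",m.sum()); return best.x
def goto(P,yaw):
    "shift (cm) and z turn in tool axes for a tool-down target"
    p,r=tcp(); M=r.as_matrix(); d=(M.T@(np.array(P)-p)*100).round(1); y=np.arctan2(M[1,0],M[0,0])
    print("at",p.round(4),"shift",d,"turn z",round(-((yaw-y+np.pi)%(2*np.pi)-np.pi),3))
E
python3 - <<'E'
from h import *
print(manip.state()["gripper_width"])
t=tray(); c,s=np.cos(t[2]),np.sin(t[2])
for a,b in [(-.042,.042),(-.042,-.042),(.042,.042),(.042,-.042)]:
    a+=.018; print(a,b); goto([t[0]+c*a-s*b,t[1]+s*a+c*b,.2],t[2]+np.pi)
E
```

```text
0.4102817866631148
tray 0.68 [ 0.5    0.336 -0.004] [155. 246.]
tray [0.4969 0.3402 0.2248] resid 1265.0 area 5376
-0.024000000000000004 0.042
at [0.596  0.0816 0.1985] shift [ 9.3 30.9 -0.1] turn z -0.097
-0.024000000000000004 -0.042
at [0.596  0.0816 0.1985] shift [ 8.5 22.5 -0.1] turn z -0.097
0.06 0.042
at [0.596  0.0816 0.1985] shift [ 0.9 31.7 -0.1] turn z -0.097
0.06 -0.042
at [0.596  0.0816 0.1985] shift [ 0.1 23.3 -0.1] turn z -0.097
```

```bash
python3 - <<'E'
from h import *
p=manip.grab_frame("top"); d=manip.silhouettes(p,"tray")[0]
im=p["image"].copy(); c,_=cv2.findContours(d["pixels"].astype(np.uint8),0,2); cv2.drawContours(im,c,-1,(255,0,0),1)
p["image"]=im; save(p,"t6.png",(90,180,220,310),4)
E
```

```text
(no output)
```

View pics/t6.png

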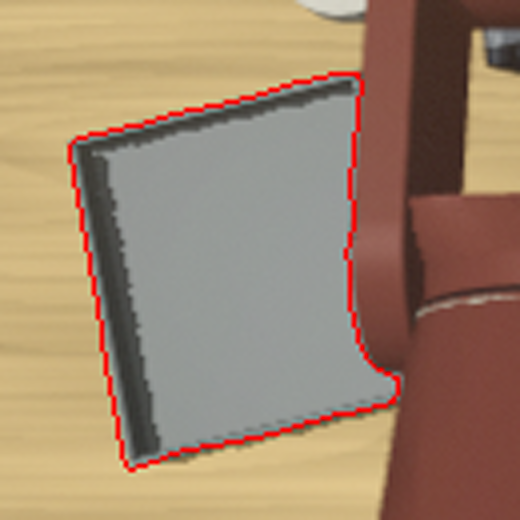

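The arm hides the tray's right side. Its left rim corners TL (107.5,215.8) and BL (122.5,296.8) are clear.

```bash
cat >> h.py <<'E'
def slots(t):
    c,s=np.cos(t[2]),np.sin(t[2])
    for k,(a,b) in zip("ABCD",[(-.042,.042),(-.042,-.042),(.042,.042),(.042,-.042)]):
        a+=.018; print(k,end=" "); goto([t[0]+c*a-s*b,t[1]+s*a+c*b,.2],t[2]+np.pi)
E
python3 - <<'E'
from h import *
p=manip.grab_frame("top"); A=ray(p,107.5,215.8,.03)[:2]; B=ray(p,122.5,296.8,.03)[:2]; C=ray(p,180,198.8,.03)[:2]
e=A-B; print(A,B,C,np.linalg.norm(e),np.linalg.norm(A-C)); y=np.arctan2(e[1],e[0]); x=e/np.linalg.norm(e); n=np.array([-x[1],x[0]])
t=[*((A+B)/2-n*.09),y]; print(t); slots(t)
E
```

```text
[0.57180984 0.44307424] [0.3806971  0.39699106] [0.61254253 0.26967543] 0.19659028062926145 0.178118772648151
[np.float64(0.4973505695003033), np.float64(0.33254029459142226), np.float64(0.2366139338900752)]
A at [0.5959 0.0816 0.1979] shift [ 9.4 30.1 -0.2] turn z -0.108
B at [0.5959 0.0816 0.1979] shift [ 8.5 21.7 -0.2] turn z -0.108
C at [0.5959 0.0816 0.1979] shift [ 1.1 31.  -0.2] turn z -0.108
D at [0.5959 0.0816 0.1979] shift [ 0.1 22.6 -0.2] turn z -0.108
```

Call:
{"api": "apply_moves", "payload": {"moves": [[[0, 0, -0.05], [1.3, 4.3, 0], 1], [[0, 0, -0.108], [2.6, 8.6, 0], 1], [[0, 0, -0.108], [4, 12.9, 0], 1], [[0, 0, -0.108], [5.4, 17.2, 0], 1], [[0, 0, -0.108], [6.7, 21.5, 0], 1], [[0, 0, -0.108], [8, 25.8, 0], 1], [[0, 0, -0.108], [9.4, 30.1, 0], 1], [[0, 0, -0.108], [9.4, 30.1, 3], 1], [[0, 0, -0.108], [9.4, 30.1, 7], 1], [[0, 0, -0.108], [9.4, 30.1, 10], 1], [[0, 0, -0.108], [9.4, 30.1, 12], 1], [[0, 0, -0.108], [9.4, 30.1, 13.2], 1], [[0, 0, -0.108], [9.4, 30.1, 13.9], 1], [[0, 0, -0.108], [9.4, 30.1, 14.2], 1], [[0, 0, -0.108], [9.4, 30.1, 14.2], 1], [[0, 0, -0.108], [9.4, 30.1, 14.2], 1]]}}

```text
time: 23.1
tool_pos: [0.4661, 0.3686, 0.0596]
tool_rot: [0.001, -0.118, 0.993, 0.0]
contact_force: [0.7, -0.0, -0.4]
gripper_width: 0.409
grasp_force: 61.4
```

Call:
{"api": "apply_moves", "payload": {"moves": [[[0, 0, 0], [0, 0, 0.2], 1], [[0, 0, 0], [0, 0, 0.4], 1], [[0, 0, 0], [0, 0, 0.5], 1], [[0, 0, 0], [0, 0, 0.5], 1]]}}

```text
time: 23.5
tool_pos: [0.4658, 0.3684, 0.0547]
tool_rot: [0.0, -0.118, 0.993, 0.0]
contact_force: [-2.4, -0.5, 5.7]
gripper_width: 0.407
grasp_force: 62.1
```

Call:
{"api": "apply_moves", "payload": {"moves": [[[0, 0, 0], [0, 0, 0.5], 0], [[0, 0, 0], [0, 0, 0.5], -0.3], [[0, 0, 0], [0, 0, 0.5], -0.3], [[0, 0, 0], [0, 0, -1], -0.3], [[0, 0, 0], [0, 0, -4], -0.3], [[0, 0, 0], [0, 0, -8], -0.3], [[0, 0, 0], [0, 0, -13], -0.3], [[0, 0, 0.05], [-0.8, -4.2, -14], -0.3], [[0, 0, 0.108], [-1.6, -8.5, -14], -0.3], [[0, 0, 0.108], [-2.4, -12.8, -14], -0.3], [[0, 0, 0.108], [-3.2, -17, -14], -0.3], [[0, 0, 0.108], [-4, -21.3, -14], -0.3], [[0, 0, 0.108], [-4.8, -25.5, -14], -0.3], [[0, 0, 0.108], [-5.6, -29.8, -14], -0.3], [[0, 0, 0.108], [-6.4, -34, -14], -0.3], [[0, 0, 0.108], [-7.2, -38.3, -14], -0.3], [[0, 0, 0.108], [-7.2, -38.3, -12], -0.3], [[0, 0, 0.108], [-7.2, -38.3, -9], -0.3], [[0, 0, 0.108], [-7.2, -38.3, -7], -0.3], [[0, 0, 0.108], [-7.2, -38.3, -7], -0.3]]}}

```text
time: 25.5
tool_pos: [0.6226, 0.0126, 0.1203]
tool_rot: [-0.003, -0.064, 0.998, 0.0]
contact_force: [-0.6, -0.3, -0.8]
gripper_width: 0.653
grasp_force: 0.0
```

```bash
python3 - <<'E'
from h import *
goto([.626,.0125,.061],.13+np.pi)
p=manip.grab_frame("top"); pts(p,["block4_mid","block3_mid","block2_mid","tray"],k=4)
p=manip.grab_frame("side"); pts(p,["block4_mid","block3_mid","block2_mid","tray"],k=4)
p=manip.grab_frame("wrist"); pts(p,["block4_mid","block3_mid","tray"],k=4)
E
```

```text
at [0.6226 0.0126 0.1203] shift [-0.4 -0.1  5.9] turn z -0.002
block4_mid 0.73 [0.45  0.369 0.033] [135. 267.]
block3_mid 0.77 [ 0.384 -0.079  0.03 ] [326. 295.]
block3_mid 0.7 [0.613 0.01  0.039] [288. 198.]
block2_mid 0.71 [ 0.627 -0.309  0.165] [441. 180.]
block2_mid 0.47 [ 0.617 -0.058  0.039] [316. 196.]
tray 0.83 [ 0.499  0.337 -0.002] [155. 247.]
tray 0.68 [ 0.473 -0.316  0.091] [436. 256.]
block4_mid 0.95 [0.446 0.366 0.033] [257. 383.]
block3_mid 0.71 [0.383 0.022 0.027] [353. 270.]
block3_mid 0.67 [0.612 0.013 0.044] [274. 228.]
block3_mid 0.64 [ 0.384 -0.077  0.029] [367. 242.]
block2_mid 0.95 [ 0.619 -0.054  0.044] [284. 211.]
block2_mid 0.75 [0.608 0.011 0.044] [276. 228.]
tray 0.72 [ 0.499  0.334 -0.   ] [245. 362.]
block3_mid 0.71 [0.61  0.008 0.038] [272. 208.]
```

Call:
{"api": "apply_moves", "payload": {"moves": [[[0, 0, 0], [-0.4, 0, 2], -0.3], [[0, 0, 0], [-0.4, 0, 4], -0.3], [[0, 0, 0], [-0.4, 0, 5.3], -0.3], [[0, 0, 0], [-0.4, 0, 5.9], -0.3], [[0, 0, 0], [-0.4, 0, 5.9], -0.1], [[0, 0, 0], [-0.4, 0, 5.9], 0.1], [[0, 0, 0], [-0.4, 0, 5.9], 0.5], [[0, 0, 0], [-0.4, 0, 5.9], 1], [[0, 0, 0], [-0.4, 0, 5.9], 1], [[0, 0, 0], [-0.4, 0, 5.9], 1], [[0, 0, 0], [-0.4, 0, 5.9], 1]]}}

```text
time: 27.3
tool_pos: [0.6298, 0.013, 0.0656]
tool_rot: [0.001, -0.064, 0.998, -0.0]
contact_force: [0.4, -0.4, 6.1]
gripper_width: 0.405
grasp_force: 62.2
```

Call:
{"api": "apply_moves", "payload": {"moves": [[[0, 0, 0], [0.2, 0, -1], 1], [[0, 0, 0], [0.5, 0, -3], 1], [[0, 0, 0], [1, 0, -6], 1], [[0, 0, 0], [1.5, 0, -9], 1], [[0, 0, 0], [2, 0, -12], 1], [[0, 0, 0], [2, 0, -14], 1], [[0, 0, 0], [2, 0, -14], 1], [[0, 0, 0], [2, 0, -14], 1]]}}

```text
time: 28.1
tool_pos: [0.6085, 0.0106, 0.2037]
tool_rot: [-0.0, -0.064, 0.998, 0.0]
contact_force: [0.6, 0.1, -0.5]
gripper_width: 0.407
grasp_force: 61.5
```

```bash
python3 - <<'E'
from h import *
for c in("top","side"):
    p=manip.grab_frame(c); pts(p,["tray","block4_mid"],k=2)
slots([.4985,.333,.235])
E
```

```text
tray 0.73 [ 0.499  0.336 -0.003] [155. 247.]
tray 0.16 [ 0.7    0.291 -0.001] [176. 167.]
block4_mid 0.92 [0.451 0.37  0.031] [135. 267.]
tray 0.55 [0.498 0.336 0.001] [245. 363.]
block4_mid 0.72 [0.449 0.369 0.031] [255. 384.]
block4_mid 0.58 [ 0.497 -0.036  0.069] [322. 226.]
A at [0.6084 0.0106 0.2026] shift [ 9.6 37.3  0.3] turn z -0.107
B at [0.6084 0.0106 0.2026] shift [ 8.7 28.9  0.3] turn z -0.107
C at [0.6084 0.0106 0.2026] shift [ 1.3 38.2  0.3] turn z -0.107
D at [0.6084 0.0106 0.2026] shift [ 0.4 29.8  0.3] turn z -0.107
```

Call:
{"api": "apply_moves", "payload": {"moves": [[[0, 0, -0.05], [0.2, 4.7, 0], 1], [[0, 0, -0.107], [0.4, 9.4, 0], 1], [[0, 0, -0.107], [0.6, 14.1, 0], 1], [[0, 0, -0.107], [0.8, 18.8, 0], 1], [[0, 0, -0.107], [1, 23.5, 0], 1], [[0, 0, -0.107], [1.1, 28.2, 0], 1], [[0, 0, -0.107], [1.2, 32.9, 0], 1], [[0, 0, -0.107], [1.3, 37, 0], 1], [[0, 0, -0.107], [1.3, 38.2, 2], 1], [[0, 0, -0.107], [1.3, 38.2, 6], 1], [[0, 0, -0.107], [1.3, 38.2, 10], 1], [[0, 0, -0.107], [1.3, 38.2, 12], 1], [[0, 0, -0.107], [1.3, 38.2, 13.2], 1], [[0, 0, -0.107], [1.3, 38.2, 13.9], 1], [[0, 0, -0.107], [1.3, 38.2, 14.3], 1], [[0, 0, -0.107], [1.3, 38.2, 14.3], 1], [[0, 0, -0.107], [1.3, 38.2, 14.3], 1]]}}

```text
time: 30.1
tool_pos: [0.5482, 0.3882, 0.0629]
tool_rot: [0.001, -0.117, 0.993, 0.0]
contact_force: [-0.0, -0.9, -0.0]
gripper_width: 0.406
grasp_force: 61.5
```

Call:
{"api": "apply_moves", "payload": {"moves": [[[0, 0, 0], [0, 0, 0.2], 1], [[0, 0, 0], [0, 0, 0.4], 1], [[0, 0, 0], [0, 0, 0.5], 1], [[0, 0, 0], [0, 0, 0.5], 1], [[0, 0, 0], [0, 0, 0.5], 0], [[0, 0, 0], [0, 0, 0.5], -0.3], [[0, 0, 0], [0, 0, 0.5], -0.3], [[0, 0, 0], [0, 0, -1], -0.3], [[0, 0, 0], [0, 0, -4], -0.3], [[0, 0, 0], [0, 0, -8], -0.3], [[0, 0, 0], [0, 0, -13], -0.3]]}}

```text
time: 31.2
tool_pos: [0.5461, 0.3871, 0.1913]
tool_rot: [-0.002, -0.117, 0.993, -0.001]
contact_force: [1.2, 0.4, -0.2]
gripper_width: 0.648
grasp_force: 0.0
```

Call:
{"api": "apply_moves", "payload": {"moves": [[[0, 0, 0.05], [0.2, -4.5, 0], -0.3], [[0, 0, 0.107], [0.4, -9, 0], -0.3], [[0, 0, 0.107], [0.6, -13.6, 0], -0.3], [[0, 0, 0.107], [0.8, -18, 0], -0.3], [[0, 0, 0.107], [1, -22.6, 0], -0.3], [[0, 0, 0.107], [1.2, -27, 0], -0.3], [[0, 0, 0.107], [1.4, -31.7, 0], -0.3], [[0, 0, 0.107], [1.6, -36.2, 0], -0.3], [[0, 0, 0.107], [1.8, -40.7, 0], -0.3], [[0, 0, 0.107], [1.8, -45.2, 0], -0.3], [[0, 0, 0.107], [1.8, -45.2, 4], -0.3], [[0, 0, 0.107], [1.8, -45.2, 7], -0.3], [[0, 0, 0.107], [1.8, -45.2, 7], -0.3]]}}

```text
time: 32.5
tool_pos: [0.6317, -0.0559, 0.1165]
tool_rot: [-0.005, -0.064, 0.998, 0.001]
contact_force: [-1.5, 0.2, -0.6]
gripper_width: 0.651
grasp_force: 0.0
```

```bash
python3 - <<'E'
from h import *
for c in("top","side"):
    p=manip.grab_frame(c); pts(p,["tray","block4_mid","block3_mid","block2_mid"],k=3)
goto([.6365,-.057,.061],.13+np.pi)
E
```

```text
block4_mid 0.88 [0.451 0.366 0.032] [137. 267.]
block3_mid 0.94 [0.532 0.384 0.036] [130. 232.]
block2_mid 0.59 [ 0.615 -0.061  0.04 ] [317. 197.]
tray 0.96 [ 0.5    0.335 -0.   ] [244. 362.]
tray 0.53 [0.445 0.368 0.033] [257. 384.]
block4_mid 0.87 [0.446 0.367 0.034] [257. 383.]
block4_mid 0.69 [ 0.764  0.09  -0.003] [212. 237.]
block3_mid 0.97 [ 0.386 -0.079  0.029] [367. 241.]
block3_mid 0.72 [0.527 0.385 0.035] [218. 370.]
block3_mid 0.58 [0.379 0.024 0.027] [354. 272.]
block2_mid 0.91 [ 0.617 -0.057  0.042] [285. 211.]
block2_mid 0.16 [ 0.628 -0.307  0.167] [324. 124.]
at [ 0.6356 -0.0559  0.1224] shift [-0.1 -0.1  6.1] turn z -0.001
```

Call:
{"api": "apply_moves", "payload": {"moves": [[[0, 0, 0], [-0.1, 0, 2], -0.3], [[0, 0, 0], [-0.1, 0, 4], -0.3], [[0, 0, 0], [-0.1, 0, 5.5], -0.3], [[0, 0, 0], [-0.1, 0, 6.2], -0.3], [[0, 0, 0], [-0.1, 0, 6.2], -0.1], [[0, 0, 0], [-0.1, 0, 6.2], 0.1], [[0, 0, 0], [-0.1, 0, 6.2], 0.5], [[0, 0, 0], [-0.1, 0, 6.2], 1], [[0, 0, 0], [-0.1, 0, 6.2], 1], [[0, 0, 0], [-0.1, 0, 6.2], 1], [[0, 0, 0], [-0.1, 0, 6.2], 1]]}}

```text
time: 34.1
tool_pos: [0.6369, -0.056, 0.0605]
tool_rot: [0.001, -0.064, 0.998, -0.0]
contact_force: [0.1, 0.3, 5.3]
gripper_width: 0.408
grasp_force: 62.3
```

Call:
{"api": "apply_moves", "payload": {"moves": [[[0, 0, 0], [0.2, 0, -1], 1], [[0, 0, 0], [0.5, 0, -3], 1], [[0, 0, 0], [1, 0, -6], 1], [[0, 0, 0], [1.5, 0, -9], 1], [[0, 0, 0], [2, 0, -12], 1], [[0, 0, 0], [2, 0, -14], 1], [[0, 0, 0], [2, 0, -14], 1], [[0, 0, 0], [2, 0, -14], 1]]}}

```text
time: 34.9
tool_pos: [0.6159, -0.0584, 0.1988]
tool_rot: [-0.0, -0.064, 0.998, 0.0]
contact_force: [-0.2, 0.3, -0.0]
gripper_width: 0.41
grasp_force: 61.8
```

```bash
python3 - <<'E'
from h import *
for c in("top","side"):
    p=manip.grab_frame(c); pts(p,["tray","block4_mid","block3_mid"],k=3)
slots([.4985,.333,.235]); print(manip.state()["gripper_width"])
E
```

```text
tray 0.65 [ 0.499  0.335 -0.003] [156. 247.]
block4_mid 0.6 [0.449 0.367 0.033] [136. 267.]
block4_mid 0.59 [ 0.536 -0.32   0.062] [431. 228.]
block3_mid 0.86 [0.532 0.384 0.034] [131. 232.]
tray 0.85 [ 0.5    0.336 -0.001] [244. 363.]
tray 0.15 [ 0.766  0.091 -0.004] [211. 237.]
block4_mid 0.76 [0.447 0.369 0.031] [256. 384.]
block3_mid 0.9 [ 0.385 -0.078  0.029] [367. 242.]
block3_mid 0.77 [0.379 0.022 0.029] [355. 271.]
block3_mid 0.73 [0.528 0.384 0.035] [218. 370.]
A at [ 0.6159 -0.0583  0.1984] shift [ 9.5 44.2 -0.1] turn z -0.107
B at [ 0.6159 -0.0583  0.1984] shift [ 8.6 35.9 -0.1] turn z -0.107
C at [ 0.6159 -0.0583  0.1984] shift [ 1.1 45.1 -0.1] turn z -0.107
D at [ 0.6159 -0.0583  0.1984] shift [ 0.2 36.8 -0.1] turn z -0.107
0.40784936389628185
```

Call:
{"api": "apply_moves", "payload": {"moves": [[[0, 0, -0.05], [1.1, 4.6, 0], 1], [[0, 0, -0.107], [2.2, 9.2, 0], 1], [[0, 0, -0.107], [3.3, 13.8, 0], 1], [[0, 0, -0.107], [4.4, 18.4, 0], 1], [[0, 0, -0.107], [5.5, 23, 0], 1], [[0, 0, -0.107], [6.6, 27.6, 0], 1], [[0, 0, -0.107], [7.7, 32.2, 0], 1], [[0, 0, -0.107], [8.6, 35.9, 0], 1], [[0, 0, -0.107], [8.6, 35.9, 2], 1], [[0, 0, -0.107], [8.6, 35.9, 6], 1], [[0, 0, -0.107], [8.6, 35.9, 10], 1], [[0, 0, -0.107], [8.6, 35.9, 12], 1], [[0, 0, -0.107], [8.6, 35.9, 13.2], 1], [[0, 0, -0.107], [8.6, 35.9, 13.9], 1], [[0, 0, -0.107], [8.6, 35.9, 14.3], 1], [[0, 0, -0.107], [8.6, 35.9, 14.3], 1], [[0, 0, -0.107], [8.6, 35.9, 14.3], 1]]}}

```text
time: 37.0
tool_pos: [0.486, 0.287, 0.0577]
tool_rot: [0.001, -0.117, 0.993, 0.0]
contact_force: [-0.2, 0.4, -0.2]
gripper_width: 0.407
grasp_force: 61.8
```

Call:
{"api": "apply_moves", "payload": {"moves": [[[0, 0, 0], [0, 0, 0.2], 1], [[0, 0, 0], [0, 0, 0.4], 1], [[0, 0, 0], [0, 0, 0.5], 1], [[0, 0, 0], [0, 0, 0.5], 1], [[0, 0, 0], [0, 0, 0.5], 0], [[0, 0, 0], [0, 0, 0.5], -0.3], [[0, 0, 0], [0, 0, 0.5], -0.3], [[0, 0, 0], [0, 0, -1], -0.3], [[0, 0, 0], [0, 0, -4], -0.3], [[0, 0, 0], [0, 0, -8], -0.3], [[0, 0, 0], [0, 0, -13], -0.3]]}}

```text
time: 38.1
tool_pos: [0.4838, 0.2861, 0.1866]
tool_rot: [-0.002, -0.117, 0.993, -0.0]
contact_force: [1.0, 0.2, -0.5]
gripper_width: 0.651
grasp_force: 0.0
```

Call:
{"api": "apply_moves", "payload": {"moves": [[[0, 0, 0.05], [-0.6, -4.4, 0], -0.3], [[0, 0, 0.107], [-1.2, -8.8, 0], -0.3], [[0, 0, 0.107], [-1.8, -13.2, 0], -0.3], [[0, 0, 0.107], [-2.4, -17.6, 0], -0.3], [[0, 0, 0.107], [-3, -22, 0], -0.3], [[0, 0, 0.107], [-3.6, -26.4, 0], -0.3], [[0, 0, 0.107], [-4.2, -30.8, 0], -0.3], [[0, 0, 0.107], [-4.8, -35.2, 0], -0.3], [[0, 0, 0.107], [-5.4, -39.6, 0], -0.3], [[0, 0, 0.107], [-5.8, -44.1, 0], -0.3], [[0, 0, 0.107], [-5.8, -44.1, 4], -0.3], [[0, 0, 0.107], [-5.8, -44.1, 7], -0.3], [[0, 0, 0.107], [-5.8, -44.1, 7], -0.3]]}}

```text
time: 39.4
tool_pos: [0.6408, -0.1282, 0.1112]
tool_rot: [-0.005, -0.064, 0.998, 0.002]
contact_force: [-1.0, 0.7, 0.1]
gripper_width: 0.652
grasp_force: 0.0
```

```bash
python3 - <<'E'
from h import *
for c in("top","side"):
    p=manip.grab_frame(c); pts(p,["tray","block4_mid","block3_mid","block2_mid","block1_mid"],k=2)
goto([.646,-.1285,.061],.13+np.pi)
E
```

```text
tray 0.89 [ 0.499  0.335 -0.004] [156. 247.]
block4_mid 0.55 [0.451 0.368 0.033] [136. 267.]
block4_mid 0.31 [ 0.496 -0.041  0.073] [310. 246.]
block3_mid 0.85 [0.531 0.383 0.034] [131. 232.]
block3_mid 0.7 [0.38  0.026 0.026] [281. 297.]
block2_mid 0.63 [0.467 0.281 0.035] [173. 260.]
tray 0.74 [ 0.615 -0.022 -0.003] [280. 230.]
tray 0.63 [ 0.499  0.334 -0.003] [245. 362.]
block4_mid 0.98 [0.449 0.366 0.033] [256. 382.]
block3_mid 0.9 [0.379 0.025 0.03 ] [354. 272.]
block3_mid 0.86 [0.53  0.386 0.036] [217. 370.]
block2_mid 0.67 [0.468 0.283 0.037] [269. 342.]
block2_mid 0.34 [ 0.615 -0.024 -0.002] [280. 229.]
block1_mid 0.68 [ 0.625 -0.126  0.041] [294. 194.]
at [ 0.6444 -0.1286  0.1168] shift [-0.2 -0.   5.6] turn z -0.002
```

Call:
{"api": "apply_moves", "payload": {"moves": [[[0, 0, 0], [-0.1, 0, 2], -0.3], [[0, 0, 0], [-0.1, 0, 4], -0.3], [[0, 0, 0], [-0.1, 0, 5], -0.3], [[0, 0, 0], [-0.1, 0, 5.6], -0.3], [[0, 0, 0], [-0.1, 0, 5.6], -0.1], [[0, 0, 0], [-0.1, 0, 5.6], 0.1], [[0, 0, 0], [-0.1, 0, 5.6], 0.5], [[0, 0, 0], [-0.1, 0, 5.6], 1], [[0, 0, 0], [-0.1, 0, 5.6], 1], [[0, 0, 0], [-0.1, 0, 5.6], 1], [[0, 0, 0], [-0.1, 0, 5.6], 1]]}}

```text
time: 41.1
tool_pos: [0.6461, -0.1288, 0.0616]
tool_rot: [0.001, -0.064, 0.998, -0.0]
contact_force: [0.3, 0.0, 5.6]
gripper_width: 0.408
grasp_force: 61.8
```

Call:
{"api": "apply_moves", "payload": {"moves": [[[0, 0, 0], [0.2, 0, -1], 1], [[0, 0, 0], [0.5, 0, -3], 1], [[0, 0, 0], [1, 0, -6], 1], [[0, 0, 0], [1.5, 0, -9], 1], [[0, 0, 0], [2, 0, -12], 1], [[0, 0, 0], [2, 0, -14], 1], [[0, 0, 0], [2, 0, -14], 1], [[0, 0, 0], [2, 0, -14], 1]]}}

```text
time: 41.9
tool_pos: [0.6249, -0.131, 0.1997]
tool_rot: [-0.0, -0.064, 0.998, 0.0]
contact_force: [0.5, 1.1, -1.8]
gripper_width: 0.414
grasp_force: 61.1
```

```bash
python3 - <<'E'
from h import *
for c in("top","side"):
    p=manip.grab_frame(c); pts(p,["tray","block4_mid","block3_mid","block2_mid"],k=3)
slots([.4985,.333,.235]); print(manip.state()["gripper_width"])
E
```

```text
tray 0.97 [ 0.499  0.335 -0.005] [156. 247.]
tray 0.46 [ 0.601 -0.132  0.177] [357. 192.]
block4_mid 0.81 [0.45  0.366 0.033] [136. 267.]
block3_mid 0.62 [0.535 0.383 0.034] [131. 231.]
block3_mid 0.62 [0.381 0.022 0.028] [283. 296.]
block2_mid 0.78 [0.467 0.283 0.032] [172. 259.]
tray 0.58 [0.502 0.336 0.002] [243. 362.]
block4_mid 0.74 [0.447 0.366 0.031] [257. 383.]
block3_mid 0.79 [ 0.382 -0.078  0.026] [368. 243.]
block3_mid 0.71 [0.524 0.386 0.036] [219. 372.]
block3_mid 0.59 [0.38  0.023 0.031] [354. 270.]
block2_mid 0.87 [0.471 0.281 0.035] [268. 341.]
A at [ 0.6253 -0.1311  0.1999] shift [ 9.5 51.6  0. ] turn z -0.107
B at [ 0.6253 -0.1311  0.1999] shift [ 8.6 43.2  0. ] turn z -0.107
C at [ 0.6253 -0.1311  0.1999] shift [ 1.1 52.5  0. ] turn z -0.107
D at [ 0.6253 -0.1311  0.1999] shift [ 0.2 44.1  0. ] turn z -0.107
0.41258042765692765
```

Call:
{"api": "apply_moves", "payload": {"moves": [[[0, 0, -0.05], [0, 4.5, 0], 1], [[0, 0, -0.107], [0, 9, 0], 1], [[0, 0, -0.107], [0, 13.5, 0], 1], [[0, 0, -0.107], [0.1, 18, 0], 1], [[0, 0, -0.107], [0.1, 22.5, 0], 1], [[0, 0, -0.107], [0.1, 27, 0], 1], [[0, 0, -0.107], [0.2, 31.5, 0], 1], [[0, 0, -0.107], [0.2, 36, 0], 1], [[0, 0, -0.107], [0.2, 40.5, 0], 1], [[0, 0, -0.107], [0.2, 44.1, 0], 1], [[0, 0, -0.107], [0.2, 44.1, 3], 1], [[0, 0, -0.107], [0.2, 44.1, 7], 1], [[0, 0, -0.107], [0.2, 44.1, 10], 1], [[0, 0, -0.107], [0.2, 44.1, 12], 1], [[0, 0, -0.107], [0.2, 44.1, 13.2], 1], [[0, 0, -0.107], [0.2, 44.1, 13.9], 1], [[0, 0, -0.107], [0.2, 44.1, 14.2], 1], [[0, 0, -0.107], [0.2, 44.1, 14.2], 1], [[0, 0, -0.107], [0.2, 44.1, 14.2], 1]]}}

```text
time: 44.3
tool_pos: [0.5679, 0.3063, 0.0598]
tool_rot: [0.001, -0.117, 0.993, 0.0]
contact_force: [0.1, -0.2, -0.5]
gripper_width: 0.408
grasp_force: 61.1
```

```bash
python3 - <<'E'
from h import *
s=manip.state(); print(s["tool_pos"],s["gripper_width"],s["grasp_force"],s["contact_force"])
p=manip.grab_frame("side"); pts(p,["tray","block1_mid","block4_mid","block3_mid","block2_mid"],k=3); save(p,"s7.png",(170,300,330,420),4)
E
```

```text
[0.56794637 0.30632549 0.05975555] 0.4079157977372946 61.11148238182068 [ 0.06097372 -0.19652125 -0.53631916]
block1_mid 0.56 [0.548 0.307 0.034] [232. 334.]
block4_mid 0.57 [0.446 0.366 0.034] [257. 383.]
block3_mid 0.89 [0.527 0.387 0.033] [218. 372.]
block3_mid 0.73 [0.467 0.284 0.032] [269. 344.]
block3_mid 0.58 [0.378 0.023 0.028] [355. 272.]
block2_mid 0.79 [0.469 0.283 0.036] [269. 342.]
block2_mid 0.69 [ 0.702  0.291 -0.002] [183. 304.]
```

View pics/s7.png

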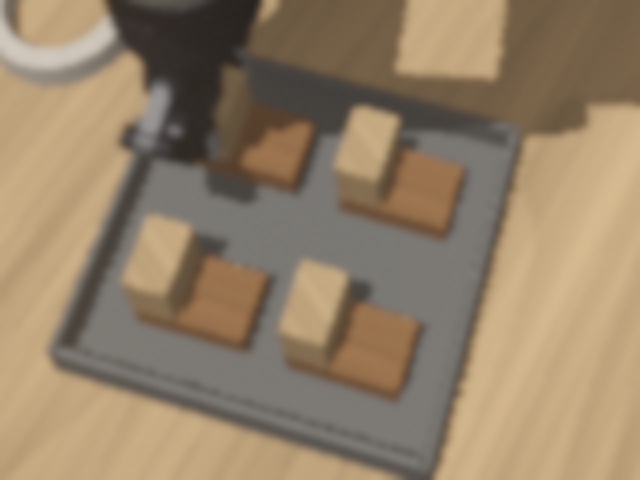

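All four are upright in the tray; the last, at crop (270,140), is still held just above the floor. I'll set it down, then go to the jaw post.

Call:
{"api": "apply_moves", "payload": {"moves": [[[0, 0, 0], [0, 0, 0.2], 1], [[0, 0, 0], [0, 0, 0.4], 1], [[0, 0, 0], [0, 0, 0.5], 1], [[0, 0, 0], [0, 0, 0.5], 1], [[0, 0, 0], [0, 0, 0.5], 0], [[0, 0, 0], [0, 0, 0.5], -0.3], [[0, 0, 0], [0, 0, 0.5], -0.3], [[0, 0, 0], [0, 0, -1], -0.3], [[0, 0, 0], [0, 0, -4], -0.3], [[0, 0, 0], [0, 0, -8], -0.3], [[0, 0, 0], [0, 0, -13], -0.3]]}}

```text
time: 45.7
tool_pos: [0.5658, 0.3055, 0.1884]
tool_rot: [-0.002, -0.117, 0.993, -0.0]
contact_force: [1.0, -0.2, 0.4]
gripper_width: 0.649
grasp_force: 0.0
```

Call:
{"api": "apply_moves", "payload": {"moves": [[[0, 0, 0.05], [2, -4, 0], -0.3], [[0, 0, 0.107], [4, -8, 0], -0.3], [[0, 0, 0.107], [6, -12, 0], -0.3], [[0, 0, 0.107], [7.6, -16, 0], -0.3], [[0, 0, 0.107], [9.5, -20, 0], -0.3], [[0, 0, 0.107], [11.4, -24, 0], -0.3], [[0, 0, 0.107], [13.3, -28, 0], -0.3], [[0, 0, 0.107], [15.2, -32, 0], -0.3], [[0, 0, 0.107], [15.2, -32, 2], -0.3], [[0, 0, 0.107], [15.2, -32, 2], -0.3]]}}

```text
time: 46.7
tool_pos: [0.4923, -0.0415, 0.1671]
tool_rot: [-0.001, -0.063, 0.998, 0.001]
contact_force: [-0.3, 0.2, -1.3]
gripper_width: 0.647
grasp_force: 0.0
```

```bash
python3 - <<'E'
from h import *
for c in("side","top","wrist"):
    p=manip.grab_frame(c); print(c); pts(p,["tray","block1_mid","block2_mid","block3_mid","block4_mid","jaw_post"],k=2)
goto([.496,-.0405,.078],.13+np.pi)
E
```

```text
side
tray 0.59 [0.502 0.334 0.003] [244. 361.]
tray 0.58 [0.444 0.367 0.03 ] [258. 384.]
block1_mid 0.59 [0.547 0.308 0.032] [232. 335.]
block2_mid 0.86 [0.469 0.285 0.034] [268. 343.]
block3_mid 0.9 [ 0.386 -0.079  0.031] [367. 241.]
block3_mid 0.84 [0.379 0.023 0.028] [354. 271.]
block4_mid 0.82 [0.45  0.365 0.033] [256. 382.]
block4_mid 0.46 [0.47  0.283 0.036] [268. 341.]
jaw_post 0.75 [ 0.497 -0.042  0.067] [323. 225.]
top
tray 0.63 [ 0.499  0.337 -0.001] [155. 247.]
block1_mid 0.88 [0.549 0.304 0.031] [165. 225.]
block2_mid 0.83 [0.464 0.276 0.033] [175. 261.]
block2_mid 0.51 [ 0.538 -0.322  0.057] [431. 228.]
block3_mid 0.86 [0.531 0.383 0.031] [131. 232.]
block3_mid 0.8 [0.382 0.025 0.03 ] [281. 296.]
block4_mid 0.55 [0.448 0.368 0.037] [135. 268.]
block4_mid 0.48 [ 0.702  0.286 -0.004] [178. 166.]
wrist
block3_mid 0.89 [0.383 0.02  0.03 ] [364.  94.]
block3_mid 0.64 [ 0.384 -0.08   0.029] [245.  79.]
jaw_post 0.73 [ 0.496 -0.038  0.071] [279. 226.]
at [ 0.4938 -0.0407  0.1683] shift [-0.2 -0.   9. ] turn z -0.002
```

Call:
{"api": "apply_moves", "payload": {"moves": [[[0, 0, 0], [-0.2, 0, 3], -0.3], [[0, 0, 0], [-0.2, 0, 6], -0.3], [[0, 0, 0], [-0.2, 0, 8], -0.3], [[0, 0, 0], [-0.2, 0, 9], -0.3], [[0, 0, 0], [-0.2, 0, 9], -0.3], [[0, 0, 0], [-0.2, 0, 9], 0], [[0, 0, 0], [-0.2, 0, 9], 0.4], [[0, 0, 0], [-0.2, 0, 9], 1], [[0, 0, 0], [-0.2, 0, 9], 1], [[0, 0, 0], [-0.2, 0, 9], 1], [[0, 0, 0], [-0.2, 0, 9], 1]]}}

```text
time: 48.85
tool_pos: [0.4972, -0.0415, 0.0803]
tool_rot: [0.001, -0.064, 0.998, -0.001]
contact_force: [-1.0, -6.0, 6.1]
gripper_width: 0.235
grasp_force: 59.0
```

Call:
{"api": "apply_moves", "payload": {"moves": [[[0, 0, 0], [-0.6, 0, 0], 1], [[0, 0, 0], [-1.2, 0, 0], 1], [[0, 0, 0], [-1.8, 0, 0], 1], [[0, 0, 0], [-2.4, 0, 0], 1], [[0, 0, 0], [-3, 0, 0], 1], [[0, 0, 0], [-3.6, 0, 0], 1], [[0, 0, 0], [-4.2, 0, 0], 1], [[0, 0, 0], [-4.8, 0, 0], 1], [[0, 0, 0], [-5.4, 0, 0], 1], [[0, 0, 0], [-6, 0, 0], 1], [[0, 0, 0], [-6.5, 0, 0], 1], [[0, 0, 0], [-6.9, 0, 0], 1], [[0, 0, 0], [-7.1, 0, 0], 1], [[0, 0, 0], [-7.1, 0, 0], 1], [[0, 0, 0], [-7.1, 0, 0], 1]]}}

```text
time: 50.35
tool_pos: [0.565, -0.0325, 0.0802]
tool_rot: [-0.002, -0.064, 0.998, -0.001]
contact_force: [-11.9, -6.1, 13.5]
gripper_width: 0.239
grasp_force: 60.0
```

Call:
{"api": "apply_moves", "payload": {"moves": [[[0, 0, 0], [-0.2, 0, 0], 1], [[0, 0, 0], [-0.2, 0, 0], 1], [[0, 0, 0], [-0.1, 0, 0], 0], [[0, 0, 0], [-0.1, 0, 0], -0.5], [[0, 0, 0], [-0.1, 0, 0], -0.5], [[0, 0, 0], [-0.1, 0, 0], -0.5], [[0, 0, 0], [-0.1, 0, -3], -0.5], [[0, 0, 0], [-0.1, 0, -7], -0.5], [[0, 0, 0], [-0.1, 0, -12], -0.5], [[0, 0, 0], [0, 0, -17], -1], [[0, 0, 0], [0, 0, -20], -1], [[0, 0, 0], [0, 0, -20], -1]]}}

```text
time: 51.55
tool_pos: [0.5689, -0.0315, 0.2854]
tool_rot: [0.006, -0.064, 0.998, -0.001]
contact_force: [1.3, -0.6, -0.4]
gripper_width: 0.998
grasp_force: 0.0
```

Call:
{"api": "apply_moves", "payload": {"moves": [[[0, 0, 0.14], [-0.2, -3, 0], -1], [[0, 0, 0.28], [-0.4, -6, 0], -1], [[0, 0, 0.42], [-0.6, -9, 0], -1], [[0, 0, 0.56], [-0.8, -12, 0], -1], [[0, 0, 0.7], [-1, -15, 0], -1], [[0, 0, 0.84], [-1.2, -18, 0], -1], [[0, 0, 0.98], [-1.4, -21, 0], -1], [[0, 0, 1.12], [-1.5, -24, 0], -1], [[0, 0, 1.26], [-1.6, -27, 0], -1], [[0, 0, 1.4], [-1.8, -30, 0], -1], [[0, 0, 1.54], [-1.9, -33, 0], -1], [[0, 0, 1.625], [-1.9, -36, 0], -1], [[0, 0, 1.625], [-1.9, -36, 0], -1], [[0, 0, 1.625], [-1.9, -36, 0], -1]]}}

```text
time: 52.95
tool_pos: [0.6307, -0.3858, 0.2761]
tool_rot: [-0.002, 0.68, 0.733, 0.0]
contact_force: [0.2, -0.3, 0.2]
gripper_width: 1.001
grasp_force: 0.0
```

```bash
python3 - <<'E'
from h import *
for c in("side","top","wrist"):
    p=manip.grab_frame(c); print(c); pts(p,["guard_bar","jaw_post","dial_grip","tray","block1_mid"],k=2)
save(p,"w8.png")
goto([.629,-.387,.167],.074+np.pi/2)
E
```

```text
side
guard_bar 0.58 [ 0.626 -0.304  0.166] [325. 125.]
jaw_post 0.48 [ 0.765  0.091 -0.006] [212. 237.]
dial_grip 0.65 [ 0.475 -0.318  0.092] [371. 159.]
tray 0.85 [0.51  0.359 0.001] [234. 369.]
block1_mid 0.77 [0.556 0.327 0.033] [223. 340.]
top
guard_bar 0.71 [ 0.624 -0.308  0.165] [441. 182.]
jaw_post 0.58 [ 0.567 -0.035  0.073] [307. 215.]
jaw_post 0.37 [ 0.472 -0.318  0.088] [436. 256.]
tray 0.77 [ 0.511  0.356 -0.002] [147. 242.]
block1_mid 0.7 [0.557 0.323 0.033] [156. 222.]
block1_mid 0.18 [ 0.538 -0.321  0.061] [432. 227.]
wrist
guard_bar 0.64 [ 0.622 -0.313  0.17 ] [272. 127.]
dial_grip 0.72 [ 0.47  -0.323  0.089] [127. 126.]
tray 0.74 [ 0.472 -0.322  0.089] [129. 126.]
at [ 0.6311 -0.386   0.2783] shift [-0.1 -0.2 11.1] turn z -0.0
```

View pics/w8.png

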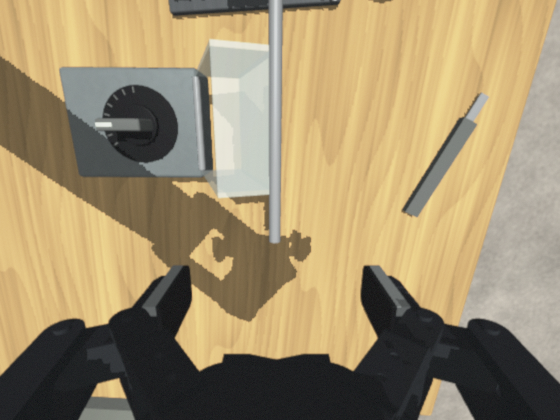

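The bar runs down column 275 to its end at (275,242), and the dial still points at its mark at (97,125). The tray has been nudged about 2 cm; I'll check the blocks later. Now I'll grip the bar.

Call:
{"api": "apply_moves", "payload": {"moves": [[[0, 0, 0], [0, -0.2, 3], -0.6], [[0, 0, 0], [0, -0.2, 6], -0.6], [[0, 0, 0], [0, -0.2, 9], -0.6], [[0, 0, 0], [0, -0.2, 10.5], -0.6], [[0, 0, 0], [0, -0.2, 11.1], -0.6], [[0, 0, 0], [0, -0.2, 11.1], -0.6], [[0, 0, 0], [0, -0.2, 11.1], 0], [[0, 0, 0], [0, -0.2, 11.1], 0.5], [[0, 0, 0], [0, -0.2, 11.1], 1], [[0, 0, 0], [0, -0.2, 11.1], 1], [[0, 0, 0], [0, -0.2, 11.1], 1], [[0, 0, 0], [0, -0.2, 11.1], 1], [[0, 0, 0], [0, -0.2, 11.1], 1]]}}

```text
time: 55.15
tool_pos: [0.6298, -0.3863, 0.1684]
tool_rot: [0.001, 0.68, 0.733, 0.0]
contact_force: [2.5, 0.1, 2.6]
gripper_width: 0.09
grasp_force: 58.6
```

Call:
{"api": "apply_moves", "payload": {"moves": [[[0, 0, 0], [0, -1.1, -0.8], 1], [[0, 0, 0], [0, -2.3, -1.5], 1], [[0, 0, 0], [0, -3.6, -2.1], 1], [[0, 0, 0], [0, -4.9, -2.6], 1], [[0, 0, 0], [0, -6.2, -2.9], 1], [[0, 0, 0], [0, -7.6, -3.1], 1], [[0, 0, 0], [0, -9, -3.1], 1], [[0, 0, 0], [0, -10.4, -3], 1], [[0, 0, 0], [0, -11.7, -2.8], 1], [[0, 0, 0], [0, -13.1, -2.4], 1], [[0, 0, 0], [0, -14.4, -1.9], 1], [[0, 0, 0], [0, -15.6, -1.3], 1], [[0, 0, 0], [0, -16.8, -0.6], 1], [[0, 0, 0], [0, -17.9, 0.3], 1], [[0, 0, 0], [0, -18.9, 1.3], 1], [[0, 0, 0], [0, -19.8, 2.3], 1], [[0, 0, 0], [0, -20.5, 3.5], 1], [[0, 0, 0], [0, -21.2, 4.7], 1], [[0, 0, 0], [0, -21.6, 5.4], 1], [[0, 0, 0], [0, -21.6, 5.4], 1]]}}

```text
time: 57.15
tool_pos: [0.414, -0.4016, 0.1114]
tool_rot: [0.001, 0.681, 0.733, 0.001]
contact_force: [7.2, 3.2, -1.6]
gripper_width: 0.088
grasp_force: 63.3
```

Call:
{"api": "apply_moves", "payload": {"moves": [[[0, 0, 0], [0, -0.1, 0.3], 1], [[0, 0, 0], [0, -0.1, 0.4], 1], [[0, 0, 0], [0, -0.1, 0.4], 0.3], [[0, 0, 0], [0, -0.1, 0.4], -0.5], [[0, 0, 0], [0, -0.1, 0.4], -1], [[0, 0, 0], [0, -0.1, 0.4], -1], [[0, 0, 0], [0, -0.1, 0.4], -1], [[0, 0, 0], [0, -0.1, -3], -1], [[0, 0, 0], [0, -0.1, -7], -1], [[0, 0, 0], [0, -0.1, -11], -1], [[0, 0, 0], [0, -0.1, -14], -1], [[0, 0, 0], [0, -0.1, -14], -1]]}}

```text
time: 58.35
tool_pos: [0.4143, -0.4043, 0.2601]
tool_rot: [0.005, 0.68, 0.733, -0.001]
contact_force: [-0.3, -0.7, 0.4]
gripper_width: 1.005
grasp_force: 0.0
```

```bash
python3 - <<'E'
from h import *
print(tcp()[0])
for c in("side","wrist","top"):
    p=manip.grab_frame(c); print(c); pts(p,["guard_bar","dial_grip","jaw_post","tray","block1_mid","block2_mid","block3_mid","block4_mid","glue_bottle","resin_jar","tape_roll"],k=2)
    if c=="wrist": save(p,"w9.png")
    if c=="side": save(p,"s9.png",(150,130,430,420),2)
    if c=="top": tray()
E
```

```text
[ 0.41432218 -0.40430062  0.26009571]
side
guard_bar 0.56 [ 0.41  -0.318  0.108] [394. 162.]
guard_bar 0.28 [ 0.739 -0.101 -0.   ] [257. 196.]
jaw_post 0.62 [ 0.566 -0.029  0.068] [297. 218.]
tray 0.72 [0.511 0.357 0.003] [234. 368.]
block1_mid 0.62 [0.557 0.326 0.03 ] [223. 340.]
block2_mid 0.95 [0.477 0.302 0.036] [261. 348.]
block3_mid 0.91 [0.537 0.405 0.036] [208. 377.]
block3_mid 0.57 [0.382 0.023 0.028] [353. 271.]
block4_mid 0.63 [0.456 0.387 0.033] [248. 390.]
glue_bottle 0.72 [ 0.764  0.088 -0.008] [213. 237.]
resin_jar 0.71 [ 0.739 -0.103 -0.001] [257. 195.]
tape_roll 0.63 [ 0.699  0.289 -0.003] [185. 304.]
tape_roll 0.23 [ 0.411 -0.323  0.107] [394. 161.]
wrist
guard_bar 0.72 [ 0.406 -0.326  0.108] [276. 124.]
block1_mid 0.37 [ 0.404 -0.323  0.108] [274. 120.]
top
guard_bar 0.72 [ 0.408 -0.322  0.103] [442. 286.]
jaw_post 0.92 [ 0.564 -0.036  0.074] [308. 216.]
tray 0.75 [ 0.51   0.357 -0.003] [147. 242.]
block1_mid 0.69 [0.557 0.323 0.034] [156. 222.]
block2_mid 0.84 [0.476 0.301 0.032] [165. 256.]
block2_mid 0.55 [ 0.613 -0.025 -0.002] [302. 200.]
block3_mid 0.87 [0.381 0.023 0.027] [282. 296.]
block3_mid 0.86 [0.542 0.403 0.034] [123. 228.]
block4_mid 0.94 [0.458 0.387 0.033] [128. 263.]
glue_bottle 0.59 [ 0.763  0.088 -0.002] [257. 142.]
glue_bottle 0.22 [ 0.538 -0.324  0.06 ] [433. 228.]
resin_jar 0.75 [ 0.742 -0.104 -0.003] [332. 150.]
resin_jar 0.53 [0.459 0.387 0.034] [128. 263.]
tape_roll 0.77 [ 0.701  0.289 -0.004] [177. 167.]
tray 0.63 [ 0.509  0.356 -0.001] [147. 243.]
tray [0.5077 0.3547 0.2344] resid 2337.0 area 4315
```

View pics/w9.png

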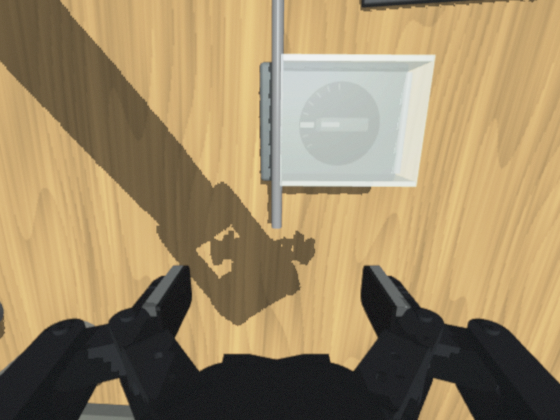

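View pics/s9.png

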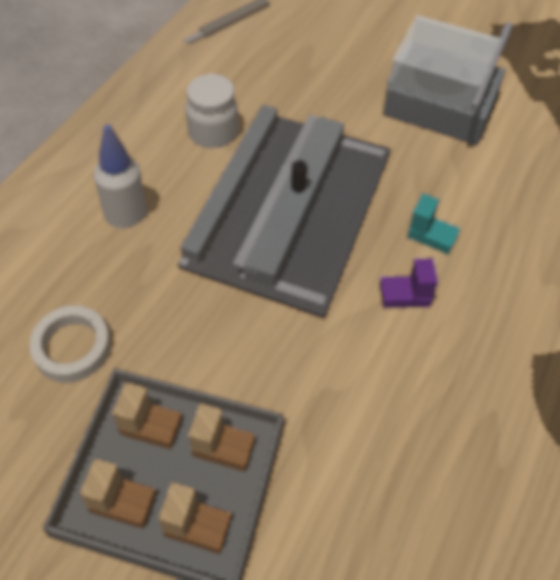

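The guard is shut over the dial, whose nose is on the mark at (305,125). The jaw is closed, and four upright blocks sit in the nudged tray. The bystanders are unmoved.

```bash
python3 -c "
from plant import manip
print(manip.job_done())"
```

```text
the job is handed in; nothing more can be done
None
```

The job is handed in: in my last pictures all four wooden blocks stood upright in the tray, the dial was on its mark, the jaw closed and the guard shut, and the bottle, jar and tape roll had not moved; no verdict was returned.

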